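# Lean a long strip on the stand

### The job

Slide the stop bar on the plywood stand in until its face towards the back board is on the scribed line. Then take the long wooden strip out of the rack and lean it with a broad side flat against the back board and its foot on the base, right up against the stop. Leave the short offcut in the rack, and the sanding block and flashlight where they are.

Things in the scene. Friction and masses are not known exactly. Their poses are not given: they have to be found in the camera images.
- stand: Fixed plywood leaning stand. Origin: on the bench in the middle of the base's length; x points across the base to the back board, y along the back board (away from the robot, roughly), z up. Base plate x -120 to +110 mm, y -75 to +75 mm, its top 14 mm above the origin. The stop bar slides across it along x.
- stand_back: Upright wooden board of the stand, 16 mm thick, 120 mm wide, 160 mm tall, fixed. Origin: middle of the lower edge of its front face (the face towards the stop), on the base top; same axes as the stand (front face at stand x +75 mm, stand y -45 to +75 mm, top edge 174 mm above the bench). Two gussets behind it reach stand x +105 mm.
- stop (a joint): Slide position of the stop bar in m, 0 to 0.105: 0 = its face is 45 mm from the back board, growing as it slides away from the back board. The face is on the scribed line at 0.039. Slides with about 8 N of friction and stays where it is left. It starts too far out (0.065 to 0.10).
- stop_face (a point): Middle of the lower edge of the stop bar's face that looks to the back board, at the height of the base top; same axes as the stand. The bar is wood, 24 mm thick along x (from the face away from the back board), 20 mm tall, from y -121 to +75 mm.
- stop_grip (a point): Point on the stop's upright steel grip tab, which stands at the -y end of the bar (the robot end) beyond the base and the back board: tab 14 mm thick along x, 32 mm along y, top 14 mm above this point, bar top 22 mm below it, bench 56 mm below it. The tab's middle is 12 mm behind the stop face in -x.
- scribed_line (a point): Middle of the wall-side edge of the dark 3 mm wide line scribed across the base along y, 84 mm in front of the back board's face, at the height of the base top; same axes as the stand. With the stop here, the strip leans about 22 degrees from upright, on the back board's top edge.
- rack: Fixed plywood rack, base 148 (x) x 70 (y) mm. Origin: on the bench at its middle; x points away from the robot, roughly. Two slots open at the top, 50 mm along x by 24 mm along y, one behind the other, centred at x = +32 and -32 mm; their floor is 10 mm and their rim 70 mm above the bench. The long strip stands in one and the short offcut in the other, either way round.
- long_strip: Loose pale wooden strip, 45 (x) x 260 (y) x 20 (z) mm, about 0.11 kg, standing upright in a rack slot with a little play (up to 4 degrees). Its y axis runs along its length, upwards at the start; x across its width, z across its thickness. Origin: middle of one broad face (z from 0 to 20 mm).
- strip_foot (a point): Middle of the strip's lower end face (strip y -130 mm, mid-width, mid-thickness); same axes as the strip.
- strip_top (a point): Middle of the strip's upper end face, 260 mm from strip_foot; same axes as the strip.
- short_offcut: Loose dark wooden offcut, 45 (x) x 130 (y) x 18 (z) mm, standing upright in the other rack slot; leave it there. Origin: middle of one broad face.
- sanding_block: Loose cork sanding block lying on the bench, 62 x 115 x 32 mm, a bystander. Origin: centre of its underside.
- flashlight: Loose black flashlight lying on the bench, 47 x 155 x 47 mm, a bystander. Origin: centre of its underside.

How it is judged:
By the outcome, as a careful person would: the job done as asked, in the order asked, and still so for the second after the job is handed in, with the robot touching nothing.
It also fails if it takes over 58 s, if anything falls off the work surface, if the arm or the gripper's body presses on something with over 40 N, if the wrist force passes 120 N, or if a joint passes its speed limit or range.

### The arm

A 6-joint arm with a two-finger parallel gripper is mounted at the origin on a cart in front of the work surface, level with it; the furniture and walls round the work are solid. World frame = base frame: x ahead of the robot, y to its left, z up, the work surface at z = 0. Lengths are in m, angles in rad, forces in N, time in s.
With the tool pointing down it reaches from about 0.3 to 0.775 m from the base axis. Payload 14.6 kg.
Tool frame: the origin (TCP) lies midway between the tips of the shut fingers; the grasp point (between the pads) lies 19 mm behind it (env.tcp_to_grasp is the distance from the TCP to the grasp point, in m); z points along the fingers, y is the line along which they close (so a half turn about z gives the same grasp; the last joint's range is limited). The gripper opens to 85 mm and grips with 20 to 120 N. Pads are 22 mm wide; open, the fingers measure 114 mm over their backs; the gripper's body (76 mm by 85 mm) begins 54 mm behind the grasp point. The pads swing forward as they close: fully open they stand 13 mm farther back than shut.
Start: joints at [1.043, 0.3, 1.521, -0, 1.321, -0.067], TCP at [0.245, 0.493, 0.231] pointing down, gripper open.
Joint ranges: [-3.03, 3.03], [-0.79, 2.21], [0.23, 2.52], [-1.04, 4.18], [0, 3.07], [-2.55, 2.55]. Speed limits (rad/s): [2.22, 2.22, 2.57, 3.14, 3.14, 3.14].

### API

Orientations are given as a 3x3 rotation matrix whose columns are the frame's x, y, z axes.
In Python, from station import env, eyes gives the robot as it stands.
- The arm moves only by the tool carry_out, never from a script. Its argument "targets" is a list of rows, each an object with "travel": the shift along the tool's x, y, z normalised to -1 to 1, where 1 is 0.3 m, a list of three; "spin": the turn about the tool's z normalised to -1 to 1, where 1 is 180 degrees; "grip": the opening, from -1 (shut) to 1 (fully open). A call has 1 to 10 rows; each row is the pose to reach, as a shift and turn from the pose commanded when the call began, along the tool's axes at that moment, turning the shorter way round; what a row does not reach only later rows make up. A row lasts 1/8 s, in which the tool goes at most 62.5 mm and 10.7 degrees, less where a joint would pass 70% of its speed; a pose out of reach is approached as far as the arm can. A call with a number of a shift or a turn outside -1 to 1 is refused whole. A call with a gripper value outside its range is refused whole. The fingers move at their own pace and stop on an object; "force" is the grip in N (left out, the last holds). Time passes only in rows, so rows that repeat a pose let the fingers close. It gives the time, the measured TCP pose, the force, the opening and the grip force at its end, in the units of the state.
- env.get_obs(): the state, without advancing time (a new reading comes with each control period).
- eyes.snapshot(name): name is "scene" or "side" or "wrist"; returns a dict with "pixels" (384x512x3 uint8, red, green, blue), "camera_matrix" (3x3 intrinsics, pixels), "distortion" ([k1, k2, p1, p2, k3] as OpenCV has them; the pictures are not rectified), "xyz" and "attitude" of the camera in the world. Camera axes: x right, y down, z forward; pixel columns grow to the right and rows downward; lengths in m; the calibration is good to about 2 mm. A picture is of the moment at which its call begins. There is no depth.
- env.close_job(): hands the job in; it is judged then, once.
The state is a dict: "time_s": time; "joint_pos": joint angles; "qvel": joint speeds; "tau": joint torques, N m; "tool_pos": TCP position; "tcp_rot": TCP orientation; "contact_force": force on the tool from outside, world axes, zero at the start; "ft_torque": the same for the moment, N m; "opening": finger opening in m; "grasp_force": force on a finger pad.
Only numpy, scipy, OpenCV 4.12 (cv2) and the standard library are available. Lean on these libraries where they do the work, as an engineer would, in place of code of your own. Each camera call takes 0.05 s, during which the arm holds its last target. There are 200 camera calls.

## Working session

There is one attempt and no reset: what is moved stays moved. The work goes in short steps, Python scripts to look and compute and a tool call to move; the robot and the scene stay as the last step left them, time stands still between calls to the robot, and variables do not carry over. Pictures are saved under pics/ and viewed, at most 10 in all, crops included, and the job is handed in when it is done.

Besides the shell and the picture viewer there is one more tool, called after ">>>" as name([rows], argument=value, ...), one row to a line, values as JSON. carry_out: Moves the arm, as the interface text tells. Scaled input: -1 to 1 covers 0.3 m each way for a shift and 180 degrees each way for a turn. Its arguments: {"type":"object","properties":{"targets":{"type":"array","items":{"type":"object","properties":{"travel":{"type":"array","items":{"type":"number","minimum":-1,"maximum":1}},"spin":{"type":"number","minimum":-1,"maximum":1},"grip":{"type":"number"}}}},"force":{"type":"number"}},"required":["targets"]}

```bash
mkdir -p pics; ls
cat > h.py <<'E'
import numpy as np, cv2
from station import env, eyes
def snap(n,f=None):
    s=eyes.snapshot(n)
    if f: cv2.imwrite('pics/'+f,s['pixels'][:,:,::-1])
    return s
def ray(s,uv):
    p=cv2.undistortPoints(np.array(uv,float).reshape(-1,1,2),s['camera_matrix'],np.array(s['distortion'],float))[:,0]
    d=np.c_[p,np.ones(len(p))]@np.array(s['attitude']).T
    return np.array(s['xyz']),d
def onz(s,uv,z):
    o,d=ray(s,uv); z=np.broadcast_to(z,len(d)); return o+d*((z-o[2])/d[:,2])[:,None]
def proj(s,P):
    R=np.array(s['attitude']); P=np.atleast_2d(P).astype(float)
    return cv2.projectPoints(P,cv2.Rodrigues(R.T)[0],-R.T@np.array(s['xyz']),s['camera_matrix'],np.array(s['distortion'],float))[0][:,0]
E
python3 - <<'E'
from h import *
a=snap('scene','a.png')
b=snap('side','b.png')
for s in (a,b): print(np.round(s['xyz'],3),np.round(s['attitude'],2).tolist(),np.round(s['camera_matrix'],0).tolist())
o=env.get_obs(); print(o['time_s'],o['tool_pos'],np.round(o['tcp_rot'],3).tolist(),o['opening'])
np.savez('ab.npz',a=a['pixels'],b=b['pixels'])
E
```

```text
pics
[-0.043 -0.363  1.019] [[0.52, -0.66, 0.55], [-0.85, -0.4, 0.33], [0.0, -0.64, -0.77]] [[434.0, 0.0, 246.0], [0.0, 434.0, 192.0], [0.0, 0.0, 1.0]]
[ 0.323 -1.105  1.126] [[0.98, -0.12, 0.15], [-0.19, -0.63, 0.75], [0.01, -0.77, -0.64]] [[498.0, 0.0, 260.0], [0.0, 498.0, 196.0], [0.0, 0.0, 1.0]]
0.1 [0.24448745 0.49244585 0.23076483] [[-0.896, 0.445, -0.001], [0.445, 0.896, -0.001], [0.0, -0.001, -1.0]] 0.08520174303644204
```

```bash
python3 -c "
import cv2
for f in 'ab':
    cv2.imwrite(f'pics/{f}2.png',cv2.resize(cv2.imread(f'pics/{f}.png'),(800,600),interpolation=cv2.INTER_CUBIC))"
```

```text
(no output)
```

View pics/a2.png

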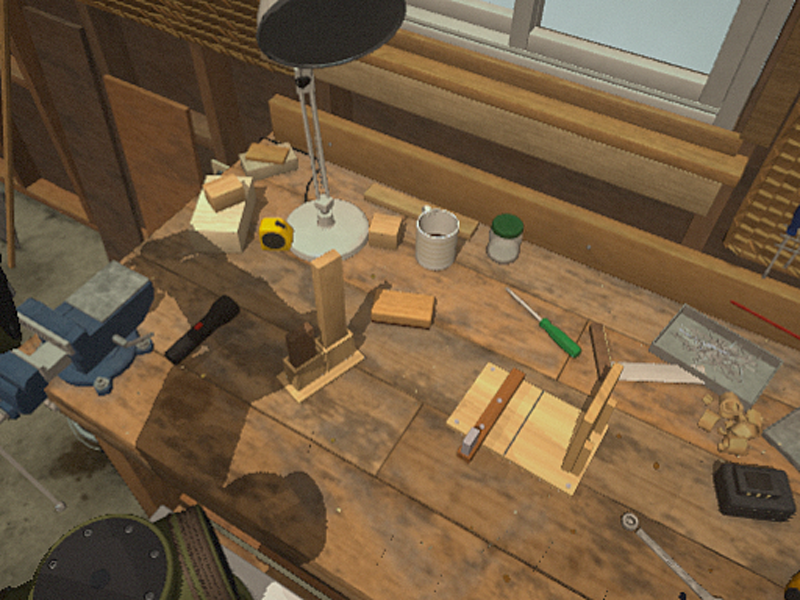

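View pics/b2.png

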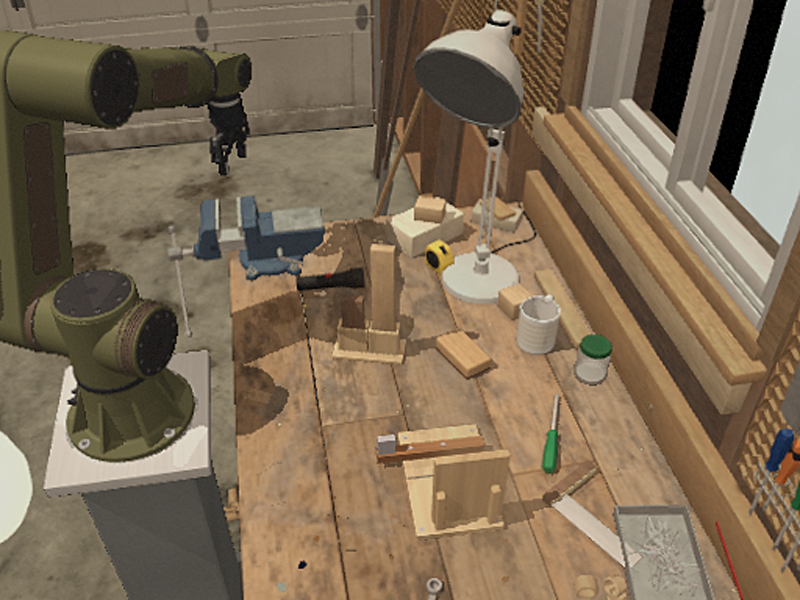

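The scene view shows the stand at about (535,430), with the stop bar from (462,455) to (520,372), its grip tab at (470,437) and the back board at (595,425). The rack is at about (325,360) with the long strip in its far slot. The side view confirms this. Next I'll crop for precise corners.

```bash
python3 -c "
import cv2,numpy as np
a=cv2.imread('pics/a.png');b=cv2.imread('pics/b.png')
A=cv2.resize(a[225:325,275:408],(798,600),interpolation=cv2.INTER_CUBIC)
cv2.imwrite('pics/c1.png',A)
A=cv2.resize(a[150:270,165:245],(400,600),interpolation=cv2.INTER_CUBIC)
B=cv2.resize(b[150:240,205:265],(400,600),interpolation=cv2.INTER_CUBIC)
cv2.imwrite('pics/c2.png',np.hstack([A,B]))"
```

```text
(no output)
```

View pics/c1.png

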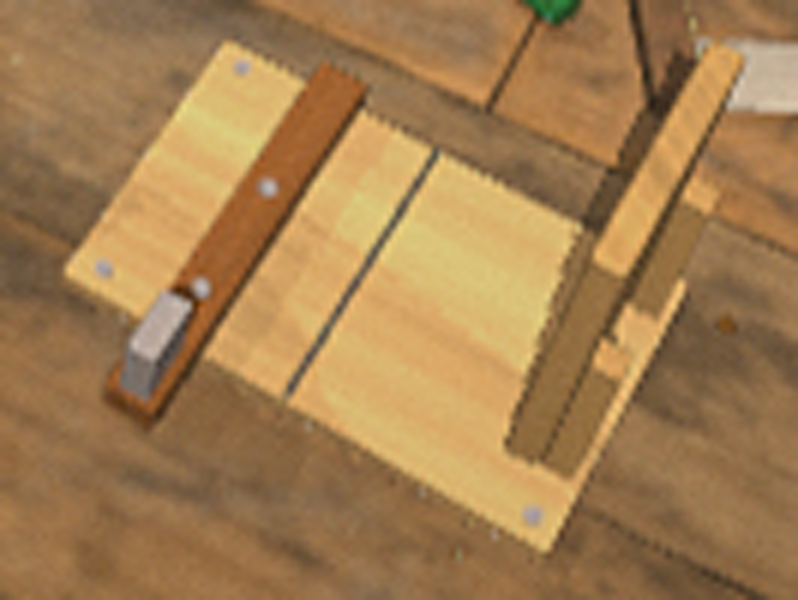

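View pics/c2.png

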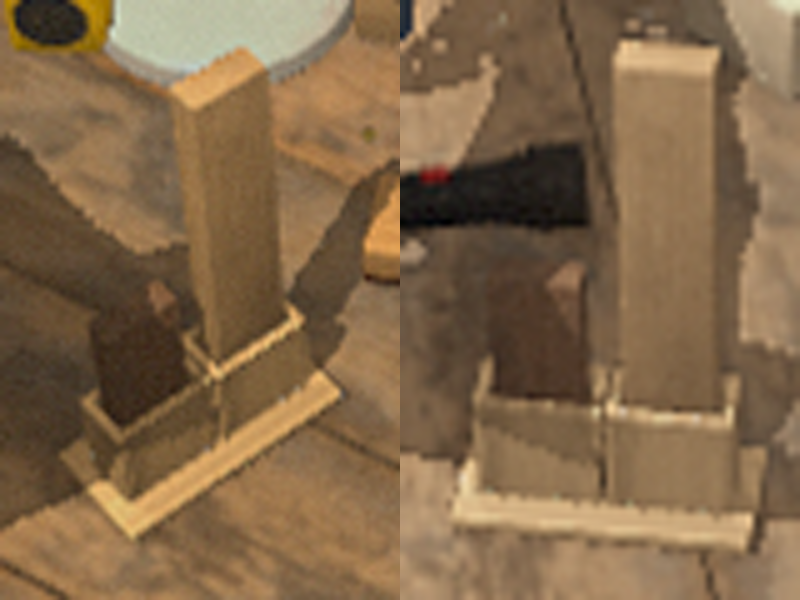

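Crop c1 shows base corners at (228,42), (68,270) and (548,550), the scribed line from (437,152) to (290,393), the bar's far end at (325,65)/(367,92), and the tab top around (160,325). Crop c2 shows the strip's top face at left crop (172,95),(245,48),(268,66),(192,110), and the offcut in the near slot.

```bash
cat > m.py <<'E'
from h import *
a=snap('scene'); b=snap('side')
c=lambda U,k,o:(np.array(U,float)+.5)/k-.5+np.array(o)
L=lambda U:c(U,6,(275,225))
B=onz(a,L([(228,42),(68,270),(548,550)]),.014)
print('base',B.round(4).tolist(),np.linalg.norm(B[0]-B[1]),np.linalg.norm(B[2]-B[1]))
loc=np.array([[-.12,.075],[-.12,-.075],[.11,-.075]])
lc,Bc=loc-loc.mean(0),B[:,:2]-B[:,:2].mean(0)
th=np.arctan2((lc[:,0]*Bc[:,1]-lc[:,1]*Bc[:,0]).sum(),(lc*Bc).sum())
R=np.array([[np.cos(th),-np.sin(th)],[np.sin(th),np.cos(th)]])
O=B[:,:2].mean(0)-R@loc.mean(0); print('stand',O,np.degrees(th))
st=lambda P:((P[:,:2]-O)@R*1000).round(1).tolist()
ln=onz(a,L([(437,152),(290,393)]),.014);print('line',st(ln))
print('bartop',st(onz(a,L([(325,65),(367,92)]),.034)))
T=onz(a,L([(160,290),(192,295),(160,358),(128,350)]),.070);print('tab',st(T),T.mean(0))
print('back top',st(onz(a,L([(742,48),(622,275),(595,262)]),.174)))
Sa=c([(172,95),(245,48),(268,66),(192,110)],5,(165,150))
Sb=c([(617,68),(620,42),(715,45),(718,70)],20/3,(205,150)) # unordered match below
oa,da=ray(a,[Sa.mean(0)]);ob,db=ray(b,[Sb.mean(0)])
M=np.c_[da[0],-db[0]];t=np.linalg.lstsq(M,ob-oa,rcond=None)[0]
P=oa+da[0]*t[0];Q=ob+db[0]*t[1];print('top',P,Q)
S=onz(a,Sa,(P[2]+Q[2])/2);print(S.round(4).tolist())
S2=onz(b,Sb,(P[2]+Q[2])/2);print(S2.round(4).tolist())
# rack base near side corners, left crop (130,538)-(342,395), top z~? ; rim front corners
k=onz(a,c([(125,440),(303,318)],5,(165,150)),.07);print('rim',k.round(4).tolist(),np.linalg.norm(k[0]-k[1]))
k=onz(b,c([(478,402),(733,420)],20/3,(205,150)),.07);print('rimb',k.round(4).tolist(),np.linalg.norm(k[0]-k[1]))
k=onz(a,c([(130,538),(342,395)],5,(165,150)),.0);print('rackbase',k.round(4).tolist(),np.linalg.norm(k[0]-k[1]))
# foot/lateral: strip mid-width at rim: left crop strip edges near rim
E
python3 m.py
```

```text
base [[0.6479, -0.1651, 0.014], [0.5022, -0.1579, 0.014], [0.49, -0.3844, 0.014]] 0.14589836914887644 0.22683752542335975
stand [ 0.56950621 -0.28031356] -92.82904834085222
line [[-11.9, 72.7], [-11.2, -71.1]]
bartop [[-71.8, 72.8], [-49.4, 70.3]]
tab [[-70.0, -89.8], [-58.0, -84.4], [-54.8, -116.7], [-67.2, -120.9]] [ 0.46975147 -0.2127967   0.07      ]
back top [[85.9, 75.4], [87.2, -45.5], [76.8, -46.1]]
top [0.67561402 0.20438815 0.05342132] [0.75250347 0.2361795  0.12932869]
[[0.623, 0.1986, 0.0914], [0.6767, 0.1837, 0.0914], [0.6715, 0.1639, 0.0914], [0.6193, 0.1819, 0.0914]]
[[0.7395, 0.2818, 0.0914], [0.7471, 0.3047, 0.0914], [0.7968, 0.2927, 0.0914], [0.7921, 0.2701, 0.0914]]
rim [[0.4243, 0.0902, 0.07], [0.5398, 0.0543, 0.07]] 0.12087883181911452
rimb [[0.6136, 0.0566, 0.07], [0.7306, 0.0211, 0.07]] 0.12226058686236066
rackbase [[0.4086, 0.0837, 0.0], [0.5483, 0.0361, 0.0]] 0.14756054777921399
```

```bash
sed -i 's/(617,68),(620,42),(715,45),(718,70)/(217,68),(220,42),(315,45),(318,70)/; s/(478,402),(733,420)/(78,402),(333,420)/' m.py
cat >> m.py <<'E'
def tri(ua,ub):
    oa,da=ray(a,[ua]);ob,db=ray(b,[ub]);t=np.linalg.lstsq(np.c_[da[0],-db[0]],ob-oa,rcond=None)[0]
    P=oa+da[0]*t[0];Q=ob+db[0]*t[1];return ((P+Q)/2).round(4),np.linalg.norm(P-Q).round(4)
for i,j in ((0,1),(1,2),(2,3),(3,0)):print(tri(Sa[i],Sb[[1,2,3,0][i]]))
S=onz(a,Sa,.268);S2=onz(b,Sb,.268);print(S.mean(0),S2.mean(0));print(S.round(4).tolist(),S2.round(4).tolist())
E
python3 m.py | tail -12
```

```text
top [0.51586958 0.0781849  0.26808864] [0.51764641 0.07933877 0.27008922]
[[0.4954, 0.091, 0.2691], [0.5388, 0.0789, 0.2691], [0.5347, 0.0629, 0.2691], [0.4925, 0.0775, 0.2691]]
[[0.4945, 0.0761, 0.2691], [0.4989, 0.0954, 0.2691], [0.5401, 0.0853, 0.2691], [0.538, 0.0663, 0.2691]]
rim [[0.4243, 0.0902, 0.07], [0.5398, 0.0543, 0.07]] 0.12087883181911452
rimb [[0.425, 0.0924, 0.07], [0.5428, 0.0569, 0.07]] 0.12303000035304017
rackbase [[0.4086, 0.0837, 0.0], [0.5483, 0.0361, 0.0]] 0.14756054777921399
(array([0.4974, 0.0924, 0.2693]), np.float64(0.0039))
(array([0.5379, 0.0781, 0.2726]), np.float64(0.0033))
(array([0.5367, 0.0643, 0.2689]), np.float64(0.0034))
(array([0.4948, 0.0793, 0.2664]), np.float64(0.0007))
[0.51614073 0.07819923 0.268     ] [0.51812002 0.08228653 0.268     ]
[[0.4962, 0.0916, 0.268], [0.5397, 0.0795, 0.268], [0.5355, 0.0635, 0.268], [0.4932, 0.0781, 0.268]] [[0.4947, 0.0776, 0.268], [0.4992, 0.0969, 0.268], [0.5404, 0.0868, 0.268], [0.5382, 0.0678, 0.268]]
```

>>> carry_out([
  {"travel": [-0.86,-0.886,0],"spin": -0.131,"grip": 1},
  {"travel": [-0.86,-0.886,0],"spin": -0.131,"grip": 1},
  {"travel": [-0.86,-0.886,0],"spin": -0.131,"grip": 1},
  {"travel": [-0.86,-0.886,0],"spin": -0.131,"grip": 1},
  {"travel": [-0.86,-0.886,0],"spin": -0.131,"grip": 1},
  {"travel": [-0.86,-0.886,0],"spin": -0.131,"grip": 1},
  {"travel": [-0.86,-0.886,0],"spin": -0.131,"grip": 1},
])

```text
time_s: 1.18
tool_pos: [0.3584, 0.1366, 0.2315]
tcp_rot: [[-0.998, 0.056, 0.001], [0.056, 0.998, -0.0], [-0.001, -0.0, -1.0]]
contact_force: [-0.4, 0.0, 0.2]
opening: 0.085
grasp_force: 0.0
```

>>> carry_out([
  {"travel": [-0.43,-1,0],"grip": 1},
  {"travel": [-0.43,-1,0],"grip": 1},
  {"travel": [-0.43,-1,0],"grip": 1},
  {"travel": [-0.43,-1,0],"grip": 1},
  {"travel": [-0.43,-1,0],"grip": 1},
  {"travel": [-0.43,-1,0],"grip": 1},
  {"travel": [-0.43,-1,0],"grip": 1},
])

```text
invalid input
```

Run:
```python
from h import *
w=snap('wrist','w.png'); cv2.imwrite('pics/w2.png',cv2.resize(w['pixels'][:,:,::-1],(800,600),interpolation=cv2.INTER_CUBIC))
print(w['xyz'],env.get_obs()['tool_pos'],env.get_obs()['joint_pos'])
```

```text
[0.2831199  0.14065251 0.3745002 ] [0.35793306 0.138314   0.23144708] [ 2.73190720e-01 -8.26667694e-02  1.94477848e+00  5.29680527e-05
  1.27904881e+00 -1.24398150e+00]
```

View pics/w2.png

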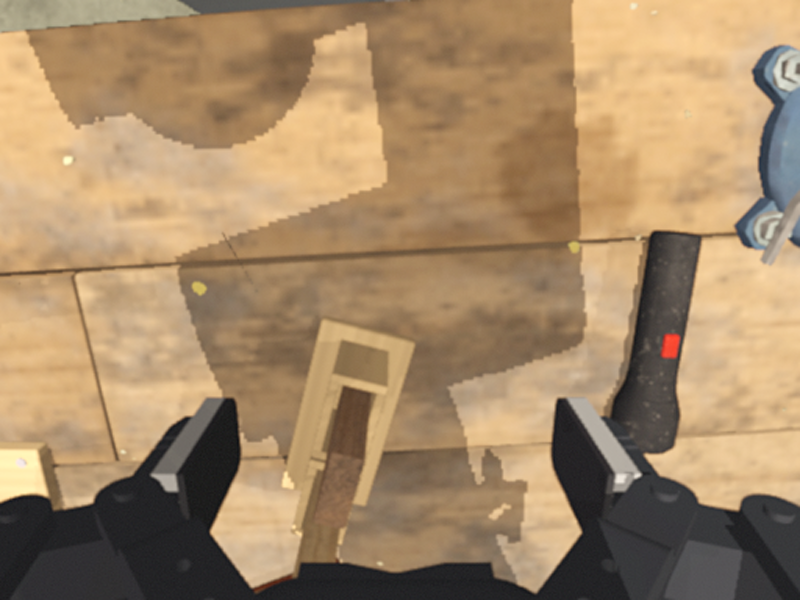

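The move was refused, probably because "spin" was left out, so this wrist picture still shows the rack (offcut at about (345,450)) and the flashlight at (660,350). I'll resend it with spin.

>>> carry_out([
  {"travel": [-0.43,-0.99,0],"spin": 0,"grip": 1},
  {"travel": [-0.43,-0.99,0],"spin": 0,"grip": 1},
  {"travel": [-0.43,-0.99,0],"spin": 0,"grip": 1},
  {"travel": [-0.43,-0.99,0],"spin": 0,"grip": 1},
  {"travel": [-0.43,-0.99,0],"spin": 0,"grip": 1},
  {"travel": [-0.43,-0.99,0],"spin": 0,"grip": 1},
  {"travel": [-0.43,-0.99,0],"spin": 0,"grip": 1},
])

```text
time_s: 2.1
tool_pos: [0.4719, -0.1622, 0.2308]
tcp_rot: [[-0.999, 0.049, -0.001], [0.049, 0.999, 0.001], [0.001, 0.001, -1.0]]
contact_force: [0.5, 0.1, -0.1]
opening: 0.0853
grasp_force: 0.0
```

Run:
```python
from h import *
w=snap('wrist'); cv2.imwrite('pics/w3.png',cv2.resize(w['pixels'][:,:,::-1],(800,600),interpolation=cv2.INTER_CUBIC))
print(w['xyz'],env.get_obs()['tool_pos'],env.get_obs()['joint_pos'])
```

```text
[ 0.39685938 -0.15874404  0.37397123] [ 0.47177382 -0.16163136  0.23106697] [-4.03649271e-01  1.85992271e-01  1.66299152e+00  2.55811213e-04
  1.29327752e+00 -1.92666558e+00]
```

View pics/w3.png

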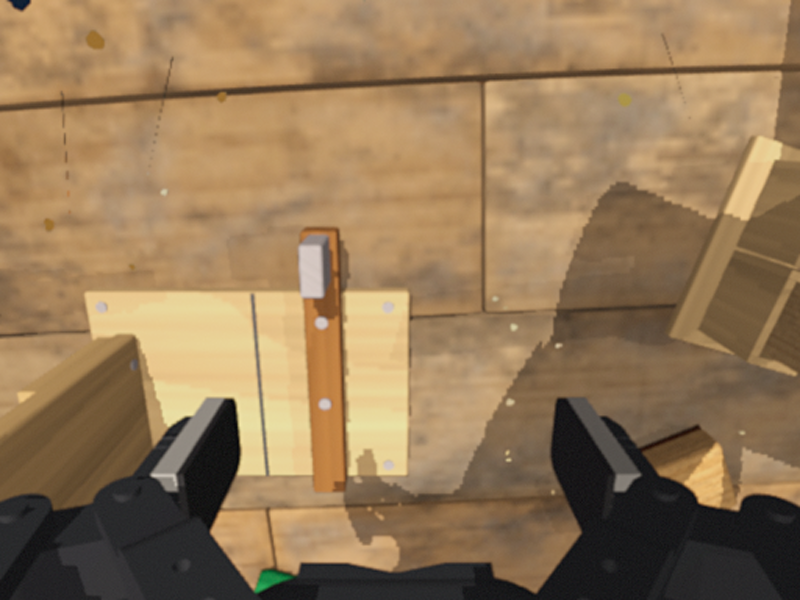

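The wrist view shows base corners (85,292), (410,291), (408,475). The line runs (253,294)–(266,475), the bar's line-side edge (306,330)–(315,490), and the tab top spans (300..326, 237..297).

Run:
```python
from h import *
w=snap('wrist'); k=512/800
q=lambda U:(np.array(U,float)+.5)*k-.5
B=onz(w,q([(408,475),(410,291),(85,292)]),.014)
print(B.round(4).tolist(),np.linalg.norm(B[0]-B[1]),np.linalg.norm(B[2]-B[1]))
loc=np.array([[-.12,.075],[-.12,-.075],[.11,-.075]])
lc,Bc=loc-loc.mean(0),B[:,:2]-B[:,:2].mean(0)
th=np.arctan2((lc[:,0]*Bc[:,1]-lc[:,1]*Bc[:,0]).sum(),(lc*Bc).sum())
R=np.array([[np.cos(th),-np.sin(th)],[np.sin(th),np.cos(th)]])
O=B[:,:2].mean(0)-R@loc.mean(0); print('stand',O,np.degrees(th))
st=lambda P:((P[:,:2]-O)@R*1000).round(1).tolist()
print('line',st(onz(w,q([(253,294),(266,475)]),.014)))
print('bar line side',st(onz(w,q([(306,330),(315,490)]),.034)),'far side',st(onz(w,q([(343,330),(345,490)]),.034)))
T=onz(w,q([(300,237),(326,237),(324,297),(301,297)]),.070);print('tab',st(T),T.mean(0))
```

```text
[[0.6495, -0.1603, 0.014], [0.5004, -0.1529, 0.014], [0.4902, -0.3818, 0.014]] 0.1492666701361659 0.22913718853686454
stand [ 0.5697231  -0.27612206] -92.61696916966386
line [[-10.3, -72.9], [-8.3, 74.6]]
bar line side [[-49.6, -53.4], [-49.6, 73.5]] far side [[-74.5, -53.4], [-72.0, 73.5]]
tab [[-55.4, -123.1], [-70.3, -123.0], [-67.7, -87.3], [-54.1, -87.4]] [ 0.46746347 -0.20951598  0.07      ]
```

>>> carry_out([
  {"travel": [0.005,-0.166,0.1],"spin": 0,"grip": 1},
  {"travel": [0.005,-0.166,0.3],"spin": 0,"grip": 1},
  {"travel": [0.005,-0.166,0.5],"spin": 0,"grip": 1},
  {"travel": [0.005,-0.166,0.63],"spin": 0,"grip": 1},
  {"travel": [0.005,-0.166,0.63],"spin": 0,"grip": 1},
  {"travel": [0.005,-0.166,0.63],"spin": 0,"grip": 1},
])

```text
time_s: 2.95
tool_pos: [0.4688, -0.2125, 0.0442]
tcp_rot: [[-0.999, 0.048, 0.002], [0.048, 0.999, -0.001], [-0.002, -0.001, -1.0]]
contact_force: [0.3, 0.3, 0.5]
opening: 0.0853
grasp_force: 0.0
```

>>> carry_out([
  {"travel": [0,0,0],"spin": 0,"grip": -1},
  {"travel": [0,0,0],"spin": 0,"grip": -1},
  {"travel": [0,0,0],"spin": 0,"grip": -1},
  {"travel": [0,0,0],"spin": 0,"grip": -1},
  {"travel": [0,0,0],"spin": 0,"grip": -1},
  {"travel": [0,0,0],"spin": 0,"grip": -1},
  {"travel": [0,0,0],"spin": 0,"grip": -1},
  {"travel": [0,0,0],"spin": 0,"grip": -1},
], force=40)

```text
time_s: 3.95
tool_pos: [0.4678, -0.2128, 0.0426]
tcp_rot: [[-0.999, 0.049, 0.0], [0.049, 0.999, 0.0], [-0.0, 0.0, -1.0]]
contact_force: [-2.7, 1.6, 5.8]
opening: 0.0137
grasp_force: 43.0
```

>>> carry_out([
  {"travel": [0,-0.03,0],"spin": 0,"grip": -1},
  {"travel": [0,-0.06,0],"spin": 0,"grip": -1},
  {"travel": [0,-0.09,0],"spin": 0,"grip": -1},
  {"travel": [0,-0.127,0],"spin": 0,"grip": -1},
  {"travel": [0,-0.127,0],"spin": 0,"grip": -1},
  {"travel": [0,-0.127,0],"spin": 0,"grip": -1},
  {"travel": [0,-0.127,0],"spin": 0,"grip": -1},
])

```text
time_s: 4.82
tool_pos: [0.4659, -0.2515, 0.0426]
tcp_rot: [[-0.999, 0.049, 0.0], [0.049, 0.999, -0.001], [-0.0, -0.001, -1.0]]
contact_force: [-3.2, -5.1, 5.4]
opening: 0.0134
grasp_force: 43.0
```

Run:
```python
from h import *
a=snap('scene');b=snap('side')
p=env.get_obs(); print(p['tool_pos'])
A=cv2.resize(a['pixels'][225:325,275:408,::-1],(798,600),interpolation=cv2.INTER_CUBIC)
cv2.imwrite('pics/d1.png',A)
```

```text
[ 0.46591259 -0.25146999  0.04265517]
```

View pics/d1.png

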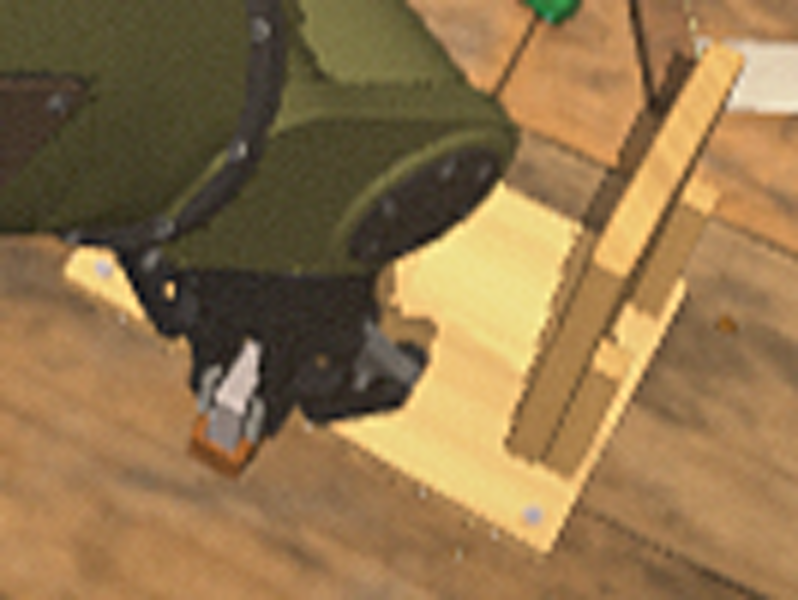

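The arm hides the bar in this view. I'll release, rise and measure from the wrist.

>>> carry_out([
  {"travel": [0,-0.127,0],"spin": 0,"grip": 1},
  {"travel": [0,0,0],"spin": 0,"grip": 1},
  {"travel": [0,0,0],"spin": 0,"grip": 1},
  {"travel": [0,0,0],"spin": 0,"grip": 1},
  {"travel": [0,0,-0.2],"spin": 0,"grip": 1},
  {"travel": [0,0,-0.4],"spin": 0,"grip": 1},
  {"travel": [0,-0.15,-0.63],"spin": 0,"grip": 1},
  {"travel": [0,-0.15,-0.63],"spin": 0,"grip": 1},
  {"travel": [0,-0.15,-0.63],"spin": 0,"grip": 1},
  {"travel": [0,-0.15,-0.63],"spin": 0,"grip": 1},
])

```text
time_s: 6.18
tool_pos: [0.4633, -0.2955, 0.2299]
tcp_rot: [[-0.999, 0.049, -0.002], [0.049, 0.999, 0.001], [0.002, 0.001, -1.0]]
contact_force: [0.5, -0.1, -0.3]
opening: 0.0855
grasp_force: 0.0
```

Run:
```python
from h import *
w=snap('wrist'); print(env.get_obs()['tool_pos'],w['xyz'])
cv2.imwrite('pics/w4raw.png',w['pixels'][:,:,::-1])
cv2.imwrite('pics/w4.png',cv2.resize(w['pixels'][:,:,::-1],(800,600),interpolation=cv2.INTER_CUBIC))
```

```text
[ 0.46334891 -0.29528308  0.22989087] [ 0.38831825 -0.29207043  0.37314544]
```

View pics/w4.png

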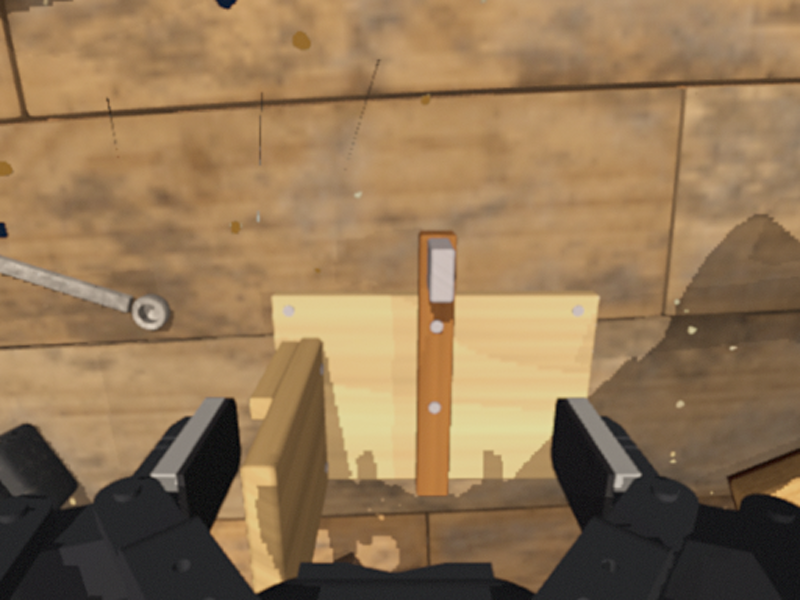

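The wrist view shows the line now hidden by the bar, whose line-side edge is at column ~418. The base's near corners are at (272,295) and (600,294). I'll measure the edges sub-pixel from colour profiles.

Run:
```python
from h import *
w=snap('wrist'); I=cv2.cvtColor(w['pixels'],cv2.COLOR_RGB2HSV).astype(int); P=w['pixels'].astype(int)
for v in (192,200,215,230,245):
    print(v,P[v,262:272].tolist())
v=198; print('L',P[v,170:180].tolist(),'R',P[v,378:388].tolist())
```

```text
192 [[220, 184, 128], [220, 184, 127], [220, 184, 128], [218, 182, 126], [202, 166, 115], [161, 123, 79], [147, 96, 50], [172, 111, 57], [182, 119, 62], [183, 121, 63]]
200 [[226, 199, 141], [226, 198, 140], [227, 200, 142], [226, 199, 140], [211, 184, 126], [169, 138, 89], [152, 102, 53], [173, 111, 57], [182, 119, 61], [184, 121, 64]]
215 [[225, 190, 133], [227, 191, 135], [227, 193, 134], [225, 189, 131], [200, 164, 109], [160, 119, 73], [158, 101, 52], [176, 115, 58], [183, 120, 64], [182, 121, 63]]
230 [[220, 186, 128], [221, 187, 131], [223, 188, 131], [219, 183, 127], [187, 151, 99], [155, 108, 65], [164, 104, 56], [172, 113, 57], [172, 112, 55], [172, 113, 58]]
245 [[217, 182, 126], [218, 183, 127], [219, 184, 128], [214, 180, 124], [177, 141, 93], [141, 94, 52], [158, 100, 49], [171, 112, 56], [174, 113, 58], [176, 115, 58]]
L [[139, 106, 74], [136, 103, 70], [138, 106, 73], [156, 124, 83], [200, 170, 116], [225, 199, 140], [227, 206, 147], [226, 206, 146], [226, 206, 146], [225, 205, 149]] R [[226, 204, 145], [227, 205, 148], [226, 202, 145], [217, 191, 139], [190, 160, 118], [163, 127, 90], [159, 122, 84], [161, 125, 84], [162, 126, 87], [162, 126, 85]]
```

Run:
```python
from h import *
w=snap('wrist')
E=onz(w,[(173.6,198),(381.9,198),(266.5,192),(266.5,200),(266.3,215),(265.9,230),(265.9,245)],.014)
d=(E[0]-E[1])[:2];L=np.linalg.norm(d);u=d/L;print(L,np.degrees(np.arctan2(u[1],u[0])))
u=np.array([np.cos(np.radians(-92.7)),np.sin(np.radians(-92.7))])
m=(E[0]+E[1])[:2]/2
print(((E[:,:2]-m)@u*1000-5).round(2))
```

```text
0.22897518426665517 -92.77633840355693
[ 109.49 -119.49    7.75    7.65    7.69    7.94    7.75]
```

The bar overshot: its face is at about +7.7 mm, where −9 mm is wanted. My release call began with a stray shift that dragged it on while the fingers opened. I'll regrip and draw it back about 16.7 mm.

>>> carry_out([
  {"travel": [0,0.084,0.1],"spin": 0,"grip": 1},
  {"travel": [0,0.084,0.3],"spin": 0,"grip": 1},
  {"travel": [0,0.084,0.5],"spin": 0,"grip": 1},
  {"travel": [0,0.084,0.625],"spin": 0,"grip": 1},
  {"travel": [0,0.084,0.625],"spin": 0,"grip": 1},
  {"travel": [0,0.084,0.625],"spin": 0,"grip": 1},
])

```text
time_s: 7.08
tool_pos: [0.4656, -0.2709, 0.0453]
tcp_rot: [[-0.999, 0.049, 0.001], [0.049, 0.999, -0.001], [-0.001, -0.001, -1.0]]
contact_force: [0.0, -0.7, 0.6]
opening: 0.085
grasp_force: 0.0
```

>>> carry_out([
  {"travel": [0,0,0],"spin": 0,"grip": -1},
  {"travel": [0,0,0],"spin": 0,"grip": -1},
  {"travel": [0,0,0],"spin": 0,"grip": -1},
  {"travel": [0,0,0],"spin": 0,"grip": -1},
  {"travel": [0,0,0],"spin": 0,"grip": -1},
  {"travel": [0,0,0],"spin": 0,"grip": -1},
  {"travel": [0,0,0],"spin": 0,"grip": -1},
], force=40)

```text
time_s: 7.95
tool_pos: [0.465, -0.2705, 0.0442]
tcp_rot: [[-0.999, 0.049, 0.0], [0.049, 0.999, 0.0], [-0.0, 0.0, -1.0]]
contact_force: [-2.5, 2.4, 5.7]
opening: 0.013
grasp_force: 42.8
```

>>> carry_out([
  {"travel": [0,0.02,0],"spin": 0,"grip": -1},
  {"travel": [0,0.04,0],"spin": 0,"grip": -1},
  {"travel": [0,0.056,0],"spin": 0,"grip": -1},
  {"travel": [0,0.056,0],"spin": 0,"grip": -1},
  {"travel": [0,0.056,0],"spin": 0,"grip": -1},
  {"travel": [0,0.056,0],"spin": 0,"grip": -1},
])

```text
time_s: 8.7
tool_pos: [0.4658, -0.2542, 0.0442]
tcp_rot: [[-0.999, 0.049, 0.0], [0.049, 0.999, -0.001], [-0.0, -0.001, -1.0]]
contact_force: [-2.2, -3.2, 6.5]
opening: 0.0133
grasp_force: 42.9
```

>>> carry_out([
  {"travel": [0,0,0],"spin": 0,"grip": 1},
  {"travel": [0,0,0],"spin": 0,"grip": 1},
  {"travel": [0,0,0],"spin": 0,"grip": 1},
  {"travel": [0,0,-0.2],"spin": 0,"grip": 1},
  {"travel": [0,0,-0.4],"spin": 0,"grip": 1},
  {"travel": [0,-0.14,-0.62],"spin": 0,"grip": 1},
  {"travel": [0,-0.14,-0.62],"spin": 0,"grip": 1},
  {"travel": [0,-0.14,-0.62],"spin": 0,"grip": 1},
  {"travel": [0,-0.14,-0.62],"spin": 0,"grip": 1},
])

```text
time_s: 9.82
tool_pos: [0.4633, -0.295, 0.2279]
tcp_rot: [[-0.999, 0.049, -0.002], [0.049, 0.999, 0.002], [0.002, 0.002, -1.0]]
contact_force: [-0.2, -0.0, -0.4]
opening: 0.0851
grasp_force: 0.0
```

```bash
cat > st.py <<'E'
from h import *
w=snap('wrist'); print(env.get_obs()['tool_pos'],w['xyz'])
P=w['pixels'].astype(float)
def edge(v,lo,hi,ref,other):  # half-level crossing on red channel scanning from lo to hi
    r=P[v-1:v+2,lo:hi,0].mean(0); h=(ref+other)/2
    i=np.where((r[:-1]-h)*(r[1:]-h)<=0)[0]
    return [round(lo+k+(r[k]-h)/(r[k]-r[k+1]),2) for k in i]
o,_=0,0
g=lambda x,y:proj(w,[[*(np.array([.5697,-.2761])+x*np.array([-.046,-.999])+y*np.array([.999,-.046])),.014]])[0]
for y in (-.07,-.065): 
    l,r=g(.11,y),g(-.12,y); print(l.round(1),r.round(1))
    v=int(round(l[1])); print(v,'L',edge(v,int(l[0])-8,int(l[0])+9,225,140),'R',edge(v,int(r[0])-8,int(r[0])+9,226,160))
for y in (-.055,-.03,0,.03):
    f=g(-.009,y); v=int(round(f[1])); c=int(f[0]); print(v,f.round(1),'F',edge(v,c-14,c+10,222,150)); print(P[v,c-6:c+9].astype(int).tolist())
E
python3 st.py
```

```text
[ 0.46334854 -0.29496049  0.22801575] [ 0.38839856 -0.29169731  0.37112934]
[173.3 193.9] [384.6 193.3]
194 L [np.float64(172.24)] R [np.float64(382.67)]
[173.6 198.3] [384.1 197.7]
198 L [np.float64(172.74)] R [np.float64(382.12)]
207 [282.7 206.7] F [np.float64(278.87), np.float64(290.2)]
[[226, 191, 133], [226, 191, 134], [221, 186, 129], [180, 146, 95], [121, 83, 48], [143, 89, 42], [175, 113, 57], [184, 120, 63], [183, 121, 64], [183, 120, 63], [182, 120, 62], [179, 117, 61], [173, 118, 76], [176, 145, 129], [186, 169, 163]]
228 [282.2 227.8] F [np.float64(278.27), np.float64(290.0), np.float64(290.0)]
[[226, 190, 133], [224, 188, 131], [199, 162, 109], [145, 108, 67], [137, 86, 44], [164, 105, 52], [173, 112, 56], [172, 112, 57], [171, 111, 56], [174, 114, 57], [175, 114, 60], [179, 118, 62], [182, 119, 64], [183, 122, 60], [185, 124, 61]]
252 [281.5 252. ] F [np.float64(277.89), np.float64(288.25)]
[[225, 190, 133], [227, 191, 135], [222, 187, 129], [181, 147, 95], [122, 84, 48], [141, 88, 41], [168, 109, 53], [175, 113, 57], [175, 115, 58], [177, 117, 59], [178, 119, 60], [181, 120, 61], [183, 122, 64], [186, 124, 65], [187, 124, 63]]
275 [280.9 275.2] F [np.float64(277.2), np.float64(287.0), np.float64(287.0)]
[[227, 206, 148], [227, 207, 148], [224, 204, 146], [197, 175, 120], [144, 118, 75], [141, 89, 44], [169, 108, 55], [177, 117, 62], [177, 116, 58], [179, 119, 63], [181, 120, 62], [183, 122, 65], [184, 123, 63], [186, 123, 63], [188, 126, 65]]
```

Run:
```python
from h import *
w=snap('wrist')
E=onz(w,[(172.5,196),(382.4,196),(278.87,207),(278.27,228),(277.89,252),(277.2,275)],.014)
u=np.array([np.cos(np.radians(-92.75)),np.sin(np.radians(-92.75))]);m=(E[0]+E[1])[:2]/2
print(((E[:,:2]-m)@u*1000-5).round(2))
```

```text
[ 109.51 -119.51   -6.44   -6.33   -6.56   -6.42]
```

Run:
```python
from h import *
w=snap('wrist')
I=cv2.imread('pics/w3.png')[:,:,2].astype(float); k=.64
# w3 camera pose
w['xyz']=np.array([0.39685938,-0.15874404,0.37397123]) # attitude same to ~0.1deg
def cross(V,lo,hi,h):
    r=I[V-1:V+2,lo:hi].mean(0);i=np.where((r[:-1]-h)*(r[1:]-h)<=0)[0];return [lo+j+(r[j]-h)/(r[j]-r[j+1]) for j in i]
q=lambda U,V:((U+.5)*k-.5,(V+.5)*k-.5)
pts=[];V=306
L=cross(V,75,98,185);R=cross(V,398,420,195);print(L,R)
u=np.array([np.cos(np.radians(-92.75)),np.sin(np.radians(-92.75))])
for V in (306,340,400,450):
    r=I[V-1:V+2,235:285].mean(0);j=235+r.argmin();l=cross(V,240,280,(r.min()+r.max())/2);print(V,j,r.min(),l)
    E=onz(w,[q(L[0],306),q(R[-1],306)]+[q(x,V) for x in (l[0],l[-1])],.014);m=(E[0]+E[1])[:2]/2
    print(((E[:,:2]-m)@u*1000-5).round(2))
```

```text
[np.float64(85.4390243902439)] [np.float64(407.87142857142857)]
306 253 116.0 [np.float64(251.1021897810219), np.float64(254.70394736842104)]
[ 109.41 -119.41   -9.38  -11.93]
340 256 133.33333333333334 [np.float64(253.7016129032258), np.float64(257.5652173913044)]
[ 109.41 -119.41   -9.22  -12.  ]
400 261 125.0 [np.float64(258.8525179856115), np.float64(262.55434782608694)]
[ 109.41 -119.41   -9.24  -12.01]
450 237 7.333333333333333 [np.float64(240.04255319148936)]
[ 109.41 -119.41    8.69    8.69]
```

The scribed line's wall edge measured −9.25 mm by the same method (−9 true), so the face at −6.4 needs 2.7 mm more outwards.

>>> carry_out([
  {"travel": [0,0.149,0.1],"spin": 0,"grip": 1},
  {"travel": [0,0.149,0.3],"spin": 0,"grip": 1},
  {"travel": [0,0.149,0.5],"spin": 0,"grip": 1},
  {"travel": [0,0.149,0.62],"spin": 0,"grip": 1},
  {"travel": [0,0.149,0.62],"spin": 0,"grip": 1},
  {"travel": [0,0.149,0.62],"spin": 0,"grip": 1},
])

```text
time_s: 10.72
tool_pos: [0.4665, -0.2514, 0.0452]
tcp_rot: [[-0.999, 0.049, 0.001], [0.049, 0.999, -0.001], [-0.001, -0.001, -1.0]]
contact_force: [-0.3, 0.2, 1.2]
opening: 0.0851
grasp_force: 0.0
```

>>> carry_out([
  {"travel": [0,0,0],"spin": 0,"grip": -1},
  {"travel": [0,0,0],"spin": 0,"grip": -1},
  {"travel": [0,0,0],"spin": 0,"grip": -1},
  {"travel": [0,0,0],"spin": 0,"grip": -1},
  {"travel": [0,0,0],"spin": 0,"grip": -1},
  {"travel": [0,0,0],"spin": 0,"grip": -1},
  {"travel": [0,0,0],"spin": 0,"grip": -1},
], force=40)

```text
time_s: 11.6
tool_pos: [0.4659, -0.2516, 0.0443]
tcp_rot: [[-0.999, 0.049, 0.001], [0.049, 0.999, -0.001], [-0.001, -0.001, -1.0]]
contact_force: [-2.0, -2.9, 6.2]
opening: 0.013
grasp_force: 43.4
```

>>> carry_out([
  {"travel": [0,0,0],"spin": 0,"grip": 1},
  {"travel": [0,0,0],"spin": 0,"grip": 1},
  {"travel": [0,0,0],"spin": 0,"grip": 1},
  {"travel": [0,0,-0.2],"spin": 0,"grip": 1},
  {"travel": [0,0,-0.4],"spin": 0,"grip": 1},
  {"travel": [0,-0.15,-0.62],"spin": 0,"grip": 1},
  {"travel": [0,-0.15,-0.62],"spin": 0,"grip": 1},
  {"travel": [0,-0.15,-0.62],"spin": 0,"grip": 1},
  {"travel": [0,-0.15,-0.62],"spin": 0,"grip": 1},
])

```text
time_s: 12.72
tool_pos: [0.4633, -0.2953, 0.2279]
tcp_rot: [[-0.999, 0.049, -0.002], [0.049, 0.999, 0.002], [0.002, 0.002, -1.0]]
contact_force: [-0.0, 0.5, -0.3]
opening: 0.0855
grasp_force: 0.0
```

```bash
python3 st.py
```

```text
[ 0.46332008 -0.29523797  0.22799121] [ 0.38838329 -0.29197435  0.37113699]
[173.6 193.9] [384.9 193.3]
194 L [np.float64(172.62)] R [np.float64(382.99)]
[173.9 198.3] [384.4 197.7]
198 L [np.float64(172.75)] R [np.float64(382.43)]
207 [282.9 206.7] F [np.float64(281.31)]
[[226, 190, 132], [224, 189, 131], [223, 188, 131], [220, 185, 129], [218, 182, 126], [201, 165, 112], [154, 119, 76], [116, 75, 40], [149, 93, 45], [177, 114, 59], [184, 121, 64], [183, 121, 62], [183, 122, 63], [182, 119, 59], [178, 117, 61]]
228 [282.4 227.8] F [np.float64(281.03)]
[[224, 188, 132], [224, 188, 131], [225, 189, 133], [227, 190, 133], [223, 187, 129], [188, 152, 100], [128, 91, 53], [140, 86, 40], [171, 111, 59], [174, 115, 57], [171, 112, 55], [172, 114, 57], [173, 113, 57], [176, 116, 59], [180, 120, 63]]
252 [281.8 252. ] F [np.float64(280.26)]
[[225, 189, 133], [224, 189, 132], [225, 189, 133], [226, 190, 133], [224, 188, 131], [199, 163, 110], [144, 108, 67], [126, 79, 41], [154, 96, 47], [171, 111, 56], [175, 115, 59], [175, 115, 56], [178, 118, 59], [180, 120, 64], [181, 121, 59]]
275 [281.2 275.2] F [np.float64(279.85), np.float64(289.33)]
[[226, 206, 147], [226, 205, 146], [226, 205, 146], [229, 209, 150], [224, 204, 145], [179, 159, 106], [119, 87, 50], [143, 87, 41], [172, 111, 56], [178, 117, 58], [179, 119, 62], [181, 118, 61], [182, 120, 62], [185, 122, 63], [185, 122, 63]]
```

Stop face is at about −8.9 mm, on the line. Now the strip.

>>> carry_out([
  {"travel": [0,0.1,-0.433],"spin": 0.05,"grip": 1},
  {"travel": [0,0.2,-0.433],"spin": 0.12,"grip": 1},
  {"travel": [-0.117,0.9,-0.433],"spin": 0.576,"grip": 1},
  {"travel": [-0.117,0.9,-0.433],"spin": 0.576,"grip": 1},
  {"travel": [-0.117,0.9,-0.433],"spin": 0.576,"grip": 1},
  {"travel": [-0.117,0.9,-0.433],"spin": 0.576,"grip": 1},
  {"travel": [-0.117,0.9,-0.433],"spin": 0.576,"grip": 1},
  {"travel": [-0.117,0.9,-0.433],"spin": 0.576,"grip": 1},
  {"travel": [-0.117,0.9,-0.433],"spin": 0.576,"grip": 1},
  {"travel": [-0.117,0.9,-0.433],"spin": 0.576,"grip": 1},
])

```text
time_s: 14.02
tool_pos: [0.5118, -0.0276, 0.3584]
tcp_rot: [[0.253, 0.968, -0.002], [0.968, -0.253, 0.0], [-0.0, -0.002, -1.0]]
contact_force: [0.4, 0.2, 0.4]
opening: 0.0854
grasp_force: 0.0
```

>>> carry_out([
  {"travel": [0,0,0],"spin": 0,"grip": 1},
  {"travel": [0,0,0],"spin": 0,"grip": 1},
])

```text
time_s: 14.28
tool_pos: [0.5119, -0.0279, 0.3591]
tcp_rot: [[0.243, 0.97, -0.001], [0.97, -0.243, 0.0], [-0.0, -0.001, -1.0]]
contact_force: [0.4, -0.5, 0.2]
opening: 0.0855
grasp_force: 0.0
```

```bash
cat > to.py <<'E'
import sys
from h import *
t=np.array([float(x) for x in sys.argv[1:4]]);o=env.get_obs();R=np.array(o['tcp_rot'])
print(o['tool_pos'],'yaw',np.degrees(np.arctan2(R[1,1],R[0,1])),(R.T@(t-o['tool_pos'])/.3).round(4),'spin',((np.degrees(np.arctan2(R[1,1],R[0,1]))-float(sys.argv[4]))/180).round(4), np.round(o['joint_pos'],2))
E
python3 to.py .517 .079 .216 -16.5
```

```text
[ 0.5119193  -0.02792105  0.35911869] yaw -14.05928891098866 [ 0.3499 -0.0697  0.4771] spin 0.0136 [-0.13  0.15  1.41 -0.    1.58  0.12]
```

>>> carry_out([
  {"travel": [0.35,-0.07,0],"spin": 0.0136,"grip": 1},
  {"travel": [0.35,-0.07,0],"spin": 0.0136,"grip": 1},
  {"travel": [0.35,-0.07,0],"spin": 0.0136,"grip": 1},
  {"travel": [0.35,-0.07,0],"spin": 0.0136,"grip": 1},
])

```text
time_s: 14.78
tool_pos: [0.5176, 0.0785, 0.3595]
tcp_rot: [[0.287, 0.958, -0.0], [0.958, -0.287, -0.0], [-0.0, -0.0, -1.0]]
contact_force: [-0.1, -0.4, 0.1]
opening: 0.0854
grasp_force: 0.0
```

```bash
python3 - <<'E'
from h import *
w=snap('wrist'); np.save('w5.npy',w['pixels'])
P=w['pixels'].astype(int); tl=proj(w,[[.517,.080,.269]])[0]; print(tl, proj(w,[[.4952,.0965,.269],[.4952,.0765,.269],[.54,.083,.269],[.535,.064,.269]]).round(0).tolist())
cv2.imwrite('pics/w5.png',cv2.resize(w['pixels'][:,:,::-1],(800,600),interpolation=cv2.INTER_CUBIC))
E
python3 to.py .517 .079 .216 -16.5
```

```text
[250.94597768 195.4657631 ] [[214.0, 182.0], [223.0, 208.0], [281.0, 183.0], [281.0, 209.0]]
[0.51762433 0.07806312 0.35957607] yaw -16.72858997116345 [ 0.0025 -0.0028  0.4786] spin -0.0013 [ 0.08  0.18  1.38 -0.    1.59  0.37]
```

View pics/w5.png

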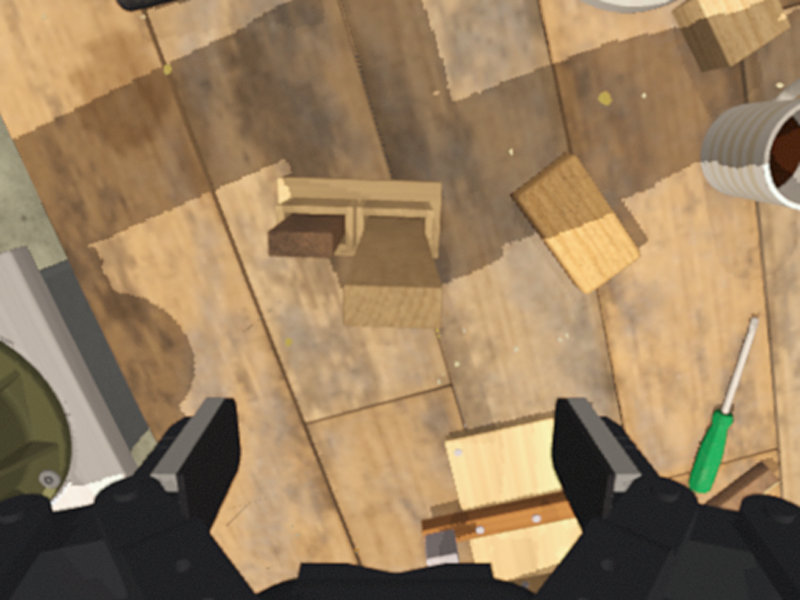

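The wrist view shows the strip's top face at (342..441, 288..327), centred at (392,308), which matches the prediction; it is square to the fingers. Descend and grip.

>>> carry_out([
  {"travel": [0.0,-0.002,0.15],"spin": 0,"grip": 1},
  {"travel": [0.0,-0.002,0.3],"spin": 0,"grip": 1},
  {"travel": [0.0,-0.002,0.4],"spin": 0,"grip": 1},
  {"travel": [0.0,-0.002,0.478],"spin": 0,"grip": 1},
  {"travel": [0.0,-0.002,0.478],"spin": 0,"grip": 1},
  {"travel": [0.0,-0.002,0.478],"spin": 0,"grip": 1},
])

```text
time_s: 15.58
tool_pos: [0.5175, 0.0784, 0.2175]
tcp_rot: [[0.289, 0.957, 0.001], [0.957, -0.289, 0.0], [0.001, 0.001, -1.0]]
contact_force: [-0.2, -0.0, 0.6]
opening: 0.085
grasp_force: 0.0
```

>>> carry_out([
  {"travel": [0,0,0],"spin": 0,"grip": -1},
  {"travel": [0,0,0],"spin": 0,"grip": -1},
  {"travel": [0,0,0],"spin": 0,"grip": -1},
  {"travel": [0,0,0],"spin": 0,"grip": -1},
  {"travel": [0,0,0],"spin": 0,"grip": -1},
  {"travel": [0,0,0],"spin": 0,"grip": -1},
], force=20)

```text
time_s: 16.32
tool_pos: [0.5171, 0.079, 0.2169]
tcp_rot: [[0.289, 0.957, 0.0], [0.957, -0.289, 0.0], [0.0, 0.0, -1.0]]
contact_force: [-2.4, 1.1, 4.8]
opening: 0.0449
grasp_force: 16.2
```

>>> carry_out([
  {"travel": [0,0,-0.05],"spin": 0,"grip": -1},
  {"travel": [0,0,-0.1],"spin": 0,"grip": -1},
  {"travel": [0,0,-0.15],"spin": 0,"grip": -1},
  {"travel": [0,0,-0.2],"spin": 0,"grip": -1},
  {"travel": [0,0,-0.25],"spin": 0,"grip": -1},
  {"travel": [0,0,-0.3],"spin": 0,"grip": -1},
  {"travel": [0,0,-0.35],"spin": 0,"grip": -1},
  {"travel": [0,0,-0.4],"spin": 0,"grip": -1},
  {"travel": [0,0,-0.4],"spin": 0,"grip": -1},
  {"travel": [0,0,-0.4],"spin": 0,"grip": -1},
])

```text
time_s: 17.58
tool_pos: [0.5169, 0.0789, 0.3357]
tcp_rot: [[0.289, 0.957, -0.001], [0.957, -0.289, -0.0], [-0.0, -0.001, -1.0]]
contact_force: [0.1, 0.0, -1.6]
opening: 0.0448
grasp_force: 17.5
```

```bash
python3 to.py .5778 -.3175 .337 -2.75
```

```text
[0.51691908 0.07890726 0.33572873] yaw -16.77525466028696 [-1.2066  0.5757 -0.0043] spin -0.0779 [ 0.08  0.18  1.43 -0.    1.53  0.37]
```

>>> carry_out([
  {"travel": [-0.05,0.024,0],"spin": -0.008,"grip": -1},
  {"travel": [-0.14,0.067,0],"spin": -0.016,"grip": -1},
  {"travel": [-0.24,0.115,0],"spin": -0.024,"grip": -1},
  {"travel": [-0.34,0.162,0],"spin": -0.032,"grip": -1},
  {"travel": [-0.44,0.21,0],"spin": -0.04,"grip": -1},
  {"travel": [-0.54,0.258,0],"spin": -0.048,"grip": -1},
  {"travel": [-0.64,0.305,0],"spin": -0.056,"grip": -1},
  {"travel": [-0.74,0.353,0],"spin": -0.064,"grip": -1},
  {"travel": [-0.84,0.4,0],"spin": -0.072,"grip": -1},
  {"travel": [-0.9,0.43,0],"spin": -0.078,"grip": -1},
])

```text
time_s: 18.82
tool_pos: [0.5625, -0.2183, 0.3352]
tcp_rot: [[0.048, 0.999, -0.002], [0.999, -0.048, 0.001], [0.001, -0.002, -1.0]]
contact_force: [-0.6, 0.2, -1.3]
opening: 0.0449
grasp_force: 17.5
```

```bash
python3 to.py .5778 -.3175 .337 -2.75
```

```text
[ 0.56248095 -0.21827623  0.33517829] yaw -2.750920260005204 [-0.3279  0.0669 -0.0063] spin -0.0 [-0.43  0.37  1.19 -0.    1.58 -0.38]
```

>>> carry_out([
  {"travel": [-0.08,0.017,0],"spin": 0,"grip": -1},
  {"travel": [-0.16,0.034,0],"spin": 0,"grip": -1},
  {"travel": [-0.24,0.05,0],"spin": 0,"grip": -1},
  {"travel": [-0.328,0.067,0],"spin": 0,"grip": -1},
  {"travel": [-0.328,0.067,0],"spin": 0,"grip": -1},
  {"travel": [-0.328,0.067,0.08],"spin": 0,"grip": -1},
  {"travel": [-0.328,0.067,0.16],"spin": 0,"grip": -1},
  {"travel": [-0.328,0.067,0.24],"spin": 0,"grip": -1},
  {"travel": [-0.328,0.067,0.327],"spin": 0,"grip": -1},
  {"travel": [-0.328,0.067,0.327],"spin": 0,"grip": -1},
])

```text
time_s: 20.08
tool_pos: [0.5774, -0.315, 0.2361]
tcp_rot: [[0.047, 0.999, -0.004], [0.999, -0.047, 0.002], [0.002, -0.004, -1.0]]
contact_force: [-0.3, 0.5, -0.3]
opening: 0.045
grasp_force: 17.5
```

```bash
python3 to.py .5749 -.3759 .237 -2.75
python3 - <<'E'
from h import *
a=snap('scene');b=snap('side')
A=cv2.resize(a['pixels'][180:325,275:408,::-1],(400,436));B=cv2.resize(b['pixels'][230:350,240:340,::-1],(364,436))
cv2.imwrite('pics/e1.png',np.hstack([A,B]))
E
```

```text
[ 0.57741082 -0.31497577  0.23608816] yaw -2.7062806920016573 [-0.2032  0.0012 -0.0035] spin 0.0002 [-0.56  0.55  1.16  0.    1.44 -0.51]
```

View pics/e1.png

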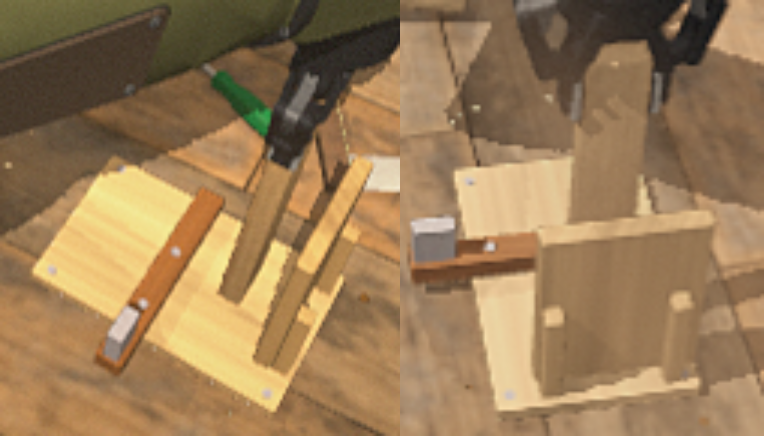

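Both views show the strip held upright over the base between stop and back board, clear of both, with the bar over the line. Next I tilt it over the board's top edge.

>>> carry_out([
  {"travel": [-0.03,0,0],"spin": 0,"grip": -1},
  {"travel": [-0.06,0,0],"spin": 0,"grip": -1},
  {"travel": [-0.08,0,0],"spin": 0,"grip": -1},
  {"travel": [-0.1,0,0],"spin": 0,"grip": -1},
  {"travel": [-0.12,0,0],"spin": 0,"grip": -1},
  {"travel": [-0.12,0,0],"spin": 0,"grip": -1},
])

```text
time_s: 20.92
tool_pos: [0.5762, -0.3525, 0.2381]
tcp_rot: [[0.048, 0.999, 0.0], [0.999, -0.048, -0.0], [-0.0, 0.0, -1.0]]
contact_force: [-0.7, -2.0, -1.3]
opening: 0.0445
grasp_force: 16.3
```

>>> carry_out([
  {"travel": [-0.02,0,0],"spin": 0,"grip": -1},
  {"travel": [-0.04,0,0],"spin": 0,"grip": -1},
  {"travel": [-0.06,0,0],"spin": 0,"grip": -1},
  {"travel": [-0.08,0,0],"spin": 0,"grip": -1},
  {"travel": [-0.08,0,0],"spin": 0,"grip": -1},
])

```text
time_s: 21.55
tool_pos: [0.575, -0.3767, 0.2381]
tcp_rot: [[0.048, 0.999, -0.0], [0.999, -0.048, -0.0], [-0.0, 0.0, -1.0]]
contact_force: [0.1, 1.7, -0.5]
opening: 0.045
grasp_force: 21.0
```

```bash
cat > tilt.py <<'E'
from h import *
# front-face low corner edge visible in scene: project predicted strip corners and compare with colour mask
o=env.get_obs(); print(o['tool_pos'],o['contact_force'],o['opening'])
O=np.array([.5697,-.277]);ex=np.array([-.048,-.9988]);ey=np.array([.9988,-.048])
W=lambda x,y,z:[*(O+ex*x/1e3+ey*y/1e3),z/1e3]
a=snap('scene'); cv2.imwrite('pics/t.png',a['pixels'][:,:,::-1]); I=a['pixels'].astype(int)
p=proj(a,[W(-9,-75,14),W(-9,75,14),W(75,-45,174),W(75,75,174),W(-9,-12,14),W(-9,32,14)]);print(p.round(1).tolist())
c=proj(a,[W(9.5,-12,14)])[0];print(c)
# base scan along stand x at robot-side edge of strip & 12 mm outside
for y in (-20,-8,0,10):
    X=np.arange(-12,60,3);q=proj(a,[W(x,y,14) for x in X]).round().astype(int)
    print(y,[(int(x),*I[v,u]) for x,(u,v) in zip(X,q)])
E
python3 tilt.py
```

```text
[ 0.57501249 -0.37665493  0.23807337] [ 0.12921372  1.67111427 -0.49381226] 0.04500186094374448
[[321.8, 291.0], [347.6, 249.2], [371.8, 266.7], [392.4, 229.8], [333.1, 272.8], [340.6, 260.6]]
[339.52559748 276.31166352]
-20 [(-12, np.int64(170), np.int64(104), np.int64(50)), (-9, np.int64(131), np.int64(94), np.int64(59)), (-6, np.int64(250), np.int64(207), np.int64(129)), (-3, np.int64(241), np.int64(198), np.int64(121)), (0, np.int64(239), np.int64(193), np.int64(119)), (3, np.int64(239), np.int64(194), np.int64(121)), (6, np.int64(238), np.int64(194), np.int64(118)), (9, np.int64(243), np.int64(202), np.int64(127)), (12, np.int64(245), np.int64(213), np.int64(131)), (15, np.int64(245), np.int64(212), np.int64(131)), (18, np.int64(244), np.int64(207), np.int64(128)), (21, np.int64(244), np.int64(207), np.int64(131)), (24, np.int64(243), np.int64(204), np.int64(126)), (27, np.int64(244), np.int64(206), np.int64(128)), (30, np.int64(244), np.int64(207), np.int64(130)), (33, np.int64(245), np.int64(207), np.int64(130)), (36, np.int64(244), np.int64(207), np.int64(127)), (39, np.int64
[... 3301 characters left out ...]
int64(160), np.int64(122), np.int64(80)), (21, np.int64(148), np.int64(109), np.int64(72)), (24, np.int64(147), np.int64(107), np.int64(64)), (27, np.int64(148), np.int64(113), np.int64(73)), (30, np.int64(183), np.int64(145), np.int64(88)), (33, np.int64(252), np.int64(234), np.int64(145)), (36, np.int64(243), np.int64(225), np.int64(139)), (39, np.int64(244), np.int64(226), np.int64(141)), (42, np.int64(243), np.int64(220), np.int64(138)), (45, np.int64(244), np.int64(212), np.int64(128)), (48, np.int64(243), np.int64(211), np.int64(130)), (51, np.int64(244), np.int64(211), np.int64(135)), (54, np.int64(243), np.int64(208), np.int64(128)), (57, np.int64(243), np.int64(210), np.int64(130))]
```

```bash
cat > foot.py <<'E'
from h import *
O=np.array([.5697,-.277]);ex=np.array([-.048,-.9988]);ey=np.array([.9988,-.048])
W=lambda x,y,z:[*(O+ex*x/1e3+ey*y/1e3),z/1e3]
o=env.get_obs();tp=o['tool_pos'];d=(np.array(tp)[:2]-O)*1e3;print('tool stand',(d@ex).round(1),(d@ey).round(1),round(tp[2]*1e3,1),np.round(o['contact_force'],1),o['opening'],o['grasp_force'])
a=snap('scene');I=a['pixels'].astype(int)
poly=proj(a,[W(-6,-70,14),W(-6,70,14),W(72,70,14),W(72,-43,14),W(72,-70,14)]).astype(np.int32)
m=np.zeros(I.shape[:2],np.uint8);cv2.fillPoly(m,[poly],1);m&=(I[:,:,0]<200).astype(np.uint8)
n,l,s,c=cv2.connectedComponentsWithStats(m)
for i in range(1,n):
    if s[i,4]>25:
        k=cv2.findContours((l==i).astype(np.uint8),0,2)[0][0];print(s[i].tolist(),cv2.approxPolyDP(k,1.5,True)[:,0].tolist())
y0=d@ey
def corners(P,th,L=229,c=21):  # P: tool stand x,z
    s,k=np.sin(np.radians(th)),np.cos(np.radians(th));px,pz=P[0],P[1]+c
    f=np.array([px-L*s,pz-L*k]);return f+10*np.array([k,-s]),f-10*np.array([k,-s])
for th in (0,10,15,20,22.3):
    f,b=corners((d@ex,tp[2]*1e3),th);print(th,f.round(1),b.round(1),proj(a,[W(f[0],y0-22.5,f[1]),W(b[0],y0-22.5,b[1]),W(b[0],y0+22.5,b[1])]).round(1).tolist())
E
python3 foot.py
```

```text
tool stand 99.2 10.1 238.2 [-0.4  0.4 -0.5] 0.044906019563977086 21.049932539463043
[344, 255, 26, 21, 263] [[369, 262], [355, 255], [350, 259], [344, 271], [349, 275]]
[323, 264, 17, 27, 27] [[339, 264], [323, 290]]
[365, 264, 10, 18, 48] [[373, 264], [369, 268], [365, 281]]
0 [109.2  30.2] [89.2 30.2] [[376.9, 293.4], [369.4, 289.2], [376.6, 275.9]]
10 [69.2 32. ] [49.5 35.4] [[362.2, 284.8], [355.3, 280.2], [362.7, 267.2]]
15 [49.6 35.4] [30.2 40.6] [[355.3, 280.2], [348.7, 275.4], [356.2, 262.5]]
20 [30.2 40.6] [11.4 47.5] [[348.7, 275.4], [342.4, 270.3], [350.1, 257.6]]
22.3 [21.5 43.6] [ 3.  51.2] [[345.7, 273.1], [339.6, 267.9], [347.4, 255.3]]
```

>>> carry_out([
  {"travel": [0.009,0,0.021],"spin": 0,"grip": -1},
  {"travel": [0.017,0,0.042],"spin": 0,"grip": -1},
  {"travel": [0.025,0,0.062],"spin": 0,"grip": -1},
  {"travel": [0.034,0,0.08],"spin": 0,"grip": -1},
  {"travel": [0.034,0,0.08],"spin": 0,"grip": -1},
])

```text
time_s: 22.28
tool_pos: [0.5756, -0.3655, 0.2136]
tcp_rot: [[0.047, 0.999, -0.001], [0.999, -0.047, 0.0], [0.0, -0.001, -1.0]]
contact_force: [0.7, 0.3, -1.7]
opening: 0.045
grasp_force: 21.1
```

```bash
python3 foot.py
```

```text
tool stand 88.1 10.1 213.6 [ 0.7  0.3 -1.7] 0.044999735411498154 21.066971719264984
[338, 255, 30, 23, 335] [[367, 261], [353, 255], [344, 262], [338, 274], [344, 277]]
[323, 264, 17, 27, 27] [[339, 264], [323, 290]]
[365, 264, 10, 18, 48] [[373, 264], [369, 268], [365, 281]]
0 [98.1  5.6] [78.1  5.6] [[370.6, 295.6], [363.3, 291.5], [370.4, 278.5]]
10 [58.2  7.4] [38.5 10.9] [[356.2, 287.2], [349.4, 282.7], [356.9, 269.9]]
15 [38.5 10.9] [19.2 16. ] [[349.4, 282.7], [343.0, 277.9], [350.5, 265.3]]
20 [19.2 16. ] [ 0.4 22.9] [[343.0, 277.9], [336.8, 273.0], [344.5, 260.5]]
22.3 [10.5 19. ] [-8.  26.6] [[340.1, 275.7], [334.1, 270.6], [341.8, 258.2]]
```

>>> carry_out([
  {"travel": [-0.007,0,0.003],"spin": 0,"grip": -1},
  {"travel": [-0.014,0,0.006],"spin": 0,"grip": -1},
  {"travel": [-0.014,0,0.006],"spin": 0,"grip": -1},
])

```text
time_s: 22.7
tool_pos: [0.5756, -0.37, 0.2128]
tcp_rot: [[0.048, 0.999, 0.001], [0.999, -0.048, -0.0], [-0.0, 0.001, -1.0]]
contact_force: [0.4, 2.2, 2.7]
opening: 0.0447
grasp_force: 21.5
```

```bash
python3 foot.py
```

```text
tool stand 92.7 10.3 212.8 [0.4 2.2 2.7] 0.04465698083383069 21.52888387441635
[338, 255, 31, 23, 341] [[368, 262], [353, 255], [343, 263], [338, 273], [343, 277]]
[323, 264, 17, 27, 27] [[339, 264], [323, 290]]
[365, 264, 10, 18, 48] [[373, 264], [369, 268], [365, 281]]
0 [102.7   4.8] [82.7  4.8] [[372.2, 296.6], [364.9, 292.5], [372.0, 279.4]]
10 [62.7  6.5] [43. 10.] [[357.8, 288.2], [351.0, 283.7], [358.4, 270.9]]
15 [43. 10.] [23.7 15.2] [[351.0, 283.7], [344.6, 278.9], [352.1, 266.2]]
20 [23.7 15.2] [ 4.9 22. ] [[344.6, 278.9], [338.4, 274.0], [346.0, 261.4]]
22.3 [15.  18.1] [-3.5 25.7] [[341.7, 276.6], [335.7, 271.6], [343.4, 259.1]]
```

>>> carry_out([
  {"travel": [-0.007,0,0],"spin": 0,"grip": -1},
  {"travel": [-0.014,0,0],"spin": 0,"grip": -1},
  {"travel": [-0.014,0,0],"spin": 0,"grip": -1},
])

```text
time_s: 23.12
tool_pos: [0.5753, -0.3737, 0.2119]
tcp_rot: [[0.047, 0.999, -0.001], [0.999, -0.047, 0.001], [0.001, -0.001, -1.0]]
contact_force: [1.0, 6.9, -0.7]
opening: 0.0444
grasp_force: 21.2
```

```bash
python3 foot.py
```

```text
tool stand 96.3 10.2 211.9 [ 1.   6.9 -0.7] 0.04437837309422097 21.225001215934753
[330, 254, 38, 25, 364] [[367, 261], [353, 254], [345, 258], [344, 256], [330, 278], [335, 271], [340, 275]]
[365, 264, 10, 18, 48] [[373, 264], [369, 268], [365, 281]]
0 [106.3   3.9] [86.3  3.9] [[373.5, 297.5], [366.1, 293.5], [373.3, 280.3]]
10 [66.4  5.6] [46.7  9.1] [[359.1, 289.1], [352.3, 284.6], [359.6, 271.8]]
15 [46.7  9.1] [27.4 14.3] [[352.3, 284.6], [345.8, 279.8], [353.3, 267.1]]
20 [27.4 14.3] [ 8.6 21.1] [[345.8, 279.8], [339.6, 274.9], [347.2, 262.3]]
22.3 [18.7 17.2] [ 0.2 24.8] [[342.9, 277.6], [336.9, 272.5], [344.6, 260.0]]
```

```bash
cat >> foot.py <<'E'
y=y0-22.5
print('final pred',proj(a,[W(9.5,y,14),W(-9,y,21.5),W(9.5,y,18),W(-9,y,25.5)]).round(1).tolist())
# bar: scan across line-side face at several y outside the strip, top z34 edge to base; red of base bright -> bar
for yy in (-60,-45,-30,45,60):
    X=np.arange(-20,6,.5);q=proj(a,[W(x,yy,14) for x in X]).astype(np.float32)
    r=cv2.remap(a['pixels'][:,:,0],q[None,:,0].copy(),q[None,:,1].copy(),1)[0].astype(float);i=np.where((r[:-1]<190)&(r[1:]>=190))[0];print(yy,X[i])
E
python3 foot.py | tail -6
python3 - <<'E'
# same scan on earlier picture (tilt start) for reference
import re
s=open('foot.py').read().replace("I=a['pixels'].astype(int)","a['pixels']=cv2.imread('pics/t.png')[:,:,::-1].copy();I=a['pixels'].astype(int)",1)
import os;os.chdir('.');exec(s)
E
```

```text
final pred [[339.5, 276.4], [333.5, 271.4], [339.7, 275.6], [333.8, 270.6]]
-60 [-17.   -7.5]
-45 [-7.5]
-30 [-7.5]
45 []
60 [-8.]
tool stand 96.4 10.2 211.9 [ 1.   6.2 -0.4] 0.04466919479311364 21.202898919582367
[344, 255, 26, 21, 263] [[369, 262], [355, 255], [350, 259], [344, 271], [349, 275]]
[365, 264, 10, 18, 48] [[373, 264], [369, 268], [365, 281]]
0 [106.4   3.9] [86.4  3.9] [[373.5, 297.5], [366.1, 293.5], [373.3, 280.3]]
10 [66.4  5.7] [46.7  9.2] [[359.1, 289.1], [352.3, 284.6], [359.6, 271.8]]
15 [46.7  9.1] [27.4 14.3] [[352.3, 284.6], [345.8, 279.8], [353.3, 267.1]]
20 [27.4 14.3] [ 8.6 21.2] [[345.8, 279.8], [339.6, 274.9], [347.2, 262.3]]
22.3 [18.7 17.3] [ 0.2 24.9] [[342.9, 277.6], [336.9, 272.5], [344.6, 260.0]]
final pred [[339.5, 276.4], [333.5, 271.4], [339.7, 275.6], [333.8, 270.6]]
-60 [-17.   -7.5]
-45 [-7.5]
-30 [-7.5]
45 [-7.5]
60 [-8.]
```

>>> carry_out([
  {"travel": [-0.005,0,0],"spin": 0,"grip": -1},
  {"travel": [-0.005,0,0],"spin": 0,"grip": -1},
])

```text
time_s: 23.52
tool_pos: [0.5754, -0.374, 0.2118]
tcp_rot: [[0.047, 0.999, -0.001], [0.999, -0.047, 0.003], [0.003, -0.001, -1.0]]
contact_force: [-1.9, 15.7, -0.5]
opening: 0.0452
grasp_force: 21.3
```

```bash
python3 foot.py
```

```text
tool stand 96.6 10.3 211.8 [-1.9 15.7 -0.5] 0.04522546429016103 21.310644149780273
[330, 254, 38, 25, 365] [[367, 261], [353, 254], [344, 256], [330, 278], [335, 271], [340, 275]]
[365, 264, 10, 18, 48] [[373, 264], [369, 268], [365, 281]]
0 [106.6   3.8] [86.6  3.8] [[373.6, 297.6], [366.2, 293.5], [373.4, 280.4]]
10 [66.7  5.6] [47.   9.1] [[359.2, 289.2], [352.4, 284.6], [359.7, 271.8]]
15 [47.   9.1] [27.7 14.2] [[352.4, 284.6], [345.9, 279.9], [353.4, 267.2]]
20 [27.7 14.2] [ 8.9 21.1] [[345.9, 279.9], [339.7, 274.9], [347.3, 262.3]]
22.3 [19.  17.2] [ 0.5 24.8] [[343.0, 277.6], [337.0, 272.6], [344.7, 260.0]]
final pred [[339.5, 276.4], [333.5, 271.4], [339.8, 275.6], [333.8, 270.6]]
-60 [-17.   -7.5]
-45 [-7.5]
-30 [-7.5]
45 []
60 [-8.]
```

Jammed lightly between stop and board edge (15.7 N), with the bar unmoved. I'll ease back and down a little before releasing.

>>> carry_out([
  {"travel": [0.006,0,0],"spin": 0,"grip": -1},
  {"travel": [0.006,0,0.004],"spin": 0,"grip": -1},
  {"travel": [0.008,0,0.008],"spin": 0,"grip": -1},
  {"travel": [0.008,0,0.008],"spin": 0,"grip": -1},
])

```text
time_s: 24.08
tool_pos: [0.5754, -0.3736, 0.2114]
tcp_rot: [[0.048, 0.999, 0.001], [0.999, -0.048, -0.001], [-0.001, 0.001, -1.0]]
contact_force: [-0.5, 5.2, 9.3]
opening: 0.0447
grasp_force: 22.2
```

```bash
python3 foot.py
```

```text
tool stand 96.2 10.4 211.4 [-0.5  5.2  9.3] 0.04474563830174639 22.230120599269867
[323, 254, 45, 37, 376] [[367, 261], [353, 254], [345, 258], [344, 256], [323, 290], [335, 271], [340, 275]]
[365, 264, 10, 18, 48] [[373, 264], [369, 268], [365, 281]]
0 [106.2   3.4] [86.2  3.4] [[373.4, 297.6], [366.0, 293.5], [373.2, 280.4]]
10 [66.3  5.1] [46.6  8.6] [[359.0, 289.2], [352.2, 284.6], [359.5, 271.8]]
15 [46.6  8.6] [27.2 13.8] [[352.2, 284.6], [345.7, 279.8], [353.2, 267.2]]
20 [27.2 13.8] [ 8.5 20.6] [[345.7, 279.9], [339.6, 274.9], [347.2, 262.3]]
22.3 [18.5 16.7] [ 0.  24.3] [[342.8, 277.6], [336.9, 272.6], [344.5, 260.0]]
final pred [[339.5, 276.4], [333.5, 271.4], [339.8, 275.6], [333.8, 270.6]]
-60 [-17.5  -7.5]
-45 [-7.5]
-30 [-7.5]
45 []
60 [-8.]
```

The foot is on the base (Fz +9 N), against the stop. Release, then check before leaving.

>>> carry_out([
  {"travel": [0,0,0],"spin": 0,"grip": 0.5},
  {"travel": [0,0,0],"spin": 0,"grip": 0.5},
  {"travel": [0,0,0],"spin": 0,"grip": 0.5},
  {"travel": [0,0,0],"spin": 0,"grip": 0.5},
])

```text
time_s: 24.62
tool_pos: [0.5752, -0.3734, 0.2098]
tcp_rot: [[0.048, 0.999, -0.0], [0.999, -0.048, 0.0], [0.0, -0.0, -1.0]]
contact_force: [0.5, 0.4, -0.1]
opening: 0.0639
grasp_force: 0.0
```

```bash
python3 foot.py | grep -v '^\(0\|10\|15\|20\|22.3\) \['
```

```text
tool stand 96.0 10.1 209.8 [ 0.5  0.4 -0.1] 0.06387318533409025 0.0
[330, 254, 38, 25, 384] [[367, 261], [352, 254], [341, 260], [330, 278], [335, 271], [341, 276]]
[365, 264, 10, 18, 48] [[373, 264], [369, 268], [365, 281]]
final pred [[339.5, 276.4], [333.5, 271.4], [339.7, 275.7], [333.7, 270.7]]
-60 [-17.   -7.5]
-45 [-16.   -7.5]
-30 [-7.5]
45 [-7.5]
60 [-8.]
```

>>> carry_out([
  {"travel": [0,0,-0.08],"spin": 0,"grip": 0.6},
  {"travel": [0,0,-0.2],"spin": 0,"grip": 0.6},
  {"travel": [0,0,-0.35],"spin": 0,"grip": 0.6},
  {"travel": [0,0,-0.5],"spin": 0,"grip": 0.6},
  {"travel": [0.3,0,-0.5],"spin": 0,"grip": 0.6},
  {"travel": [0.6,0,-0.5],"spin": 0,"grip": 0.6},
  {"travel": [0.7,0,-0.5],"spin": 0,"grip": 0.6},
  {"travel": [0.7,0,-0.5],"spin": 0,"grip": 0.6},
  {"travel": [0.7,0,-0.5],"spin": 0,"grip": 0.6},
])

```text
time_s: 25.8
tool_pos: [0.5855, -0.1626, 0.3604]
tcp_rot: [[0.046, 0.999, 0.001], [0.999, -0.046, -0.0], [-0.0, 0.001, -1.0]]
contact_force: [0.1, -0.6, -1.1]
opening: 0.0682
grasp_force: 0.0
```

```bash
python3 - <<'E'
from h import *
w=snap('wrist'); print(w['xyz'],env.get_obs()['tool_pos'])
O=np.array([.5697,-.277]);ex=np.array([-.048,-.9988]);ey=np.array([.9988,-.048])
W=lambda x,y,z:[*(O+ex*x/1e3+ey*y/1e3),z/1e3]
P=w['pixels']
# profile along x at strip middle/edges of y just off foot: from bar face to past foot, at z 14
for y in (-20,-5,5,10,20,28,40):
    X=np.arange(-40,40,2.);q=proj(w,[W(x,y,14) for x in X]).astype(np.float32)
    r=cv2.remap(P,q[None,:,0].copy(),q[None,:,1].copy(),1)[0];print(y,q[0].round(0),q[-1].round(0),[int(v[0]) for v in r])
E
python3 foot.py | grep -v '^\(0\|10\|15\|20\|22.3\) \['
```

```text
[ 0.58939123 -0.08700032  0.50339166] [ 0.58536756 -0.16383746  0.36003628]
-20 [232. 192.] [233. 240.] [237, 237, 237, 225, 180, 126, 96, 128, 179, 199, 202, 197, 195, 198, 200, 199, 194, 190, 184, 186, 215, 234, 235, 234, 235, 236, 236, 236, 236, 237, 237, 237, 236, 237, 237, 237, 237, 237, 237, 237]
-5 [242. 192.] [243. 240.] [237, 237, 228, 196, 167, 125, 95, 126, 177, 198, 201, 199, 195, 199, 205, 202, 196, 192, 188, 176, 147, 142, 149, 153, 153, 154, 154, 154, 154, 155, 152, 151, 151, 152, 154, 156, 156, 155, 154, 155]
5 [249. 192.] [249. 240.] [237, 238, 233, 212, 172, 121, 92, 123, 173, 198, 201, 197, 186, 184, 191, 194, 195, 193, 189, 175, 145, 136, 143, 146, 148, 149, 150, 150, 148, 148, 146, 145, 146, 151, 152, 151, 151, 150, 150, 150]
10 [252. 192.] [252. 240.] [236, 237, 237, 225, 184, 128, 92, 122, 173, 198, 200, 198, 197, 199, 201, 199, 196, 194, 190, 176, 145, 135, 141, 142, 141, 144, 145, 146, 148, 151, 149, 147, 147, 146, 146, 146, 146, 146, 145, 142]
20 [259. 192.] [259. 240.] [236, 237, 236, 226, 186, 131, 93, 118, 172, 198, 200, 199, 197, 199, 202, 200, 197, 194,
[... 254 characters left out ...]
38, 137, 138, 137, 135, 135, 135, 135, 134, 135, 134, 133, 134, 137, 139, 140, 139]
40 [273. 192.] [272. 240.] [237, 237, 227, 198, 175, 127, 91, 117, 171, 197, 200, 198, 197, 200, 202, 200, 196, 194, 192, 183, 174, 172, 173, 173, 179, 185, 189, 189, 189, 189, 189, 189, 189, 189, 189, 195, 211, 227, 237, 237]
tool stand -113.8 10.2 360.0 [0.  0.7 0.8] 0.06822019823411613 0.0
[323, 251, 45, 40, 404] [[367, 261], [353, 254], [344, 259], [343, 257], [347, 251], [323, 290], [335, 271], [341, 276]]
[365, 264, 10, 18, 48] [[373, 264], [369, 268], [365, 281]]
final pred [[339.5, 276.4], [333.5, 271.4], [339.7, 275.6], [333.8, 270.6]]
-60 [-17.   -7.5]
-45 [-16.   -7.5]
-30 [-7.5]
45 [-7.5]
60 [-8.]
```

Run:
```python
from h import *
a=snap('scene');I=a['pixels'][:,:,0].astype(int)
print('     ',list(range(326,348)))
for v in range(262,281): print(v,I[v,326:348].tolist())
```

```text
[326, 327, 328, 329, 330, 331, 332, 333, 334, 335, 336, 337, 338, 339, 340, 341, 342, 343, 344, 345, 346, 347]
262 [243, 245, 233, 195, 197, 192, 193, 210, 194, 196, 187, 186, 185, 158, 121, 114, 120, 124, 123, 126, 127, 128]
263 [246, 245, 208, 192, 194, 188, 190, 222, 205, 190, 187, 189, 183, 115, 116, 102, 124, 122, 129, 128, 129, 129]
264 [247, 211, 196, 196, 189, 188, 181, 207, 215, 182, 183, 182, 154, 104, 95, 122, 126, 124, 127, 131, 134, 138]
265 [228, 155, 199, 190, 190, 191, 188, 186, 197, 177, 181, 167, 102, 125, 108, 128, 130, 128, 127, 131, 147, 153]
266 [179, 193, 194, 191, 189, 194, 194, 190, 182, 181, 177, 127, 97, 119, 128, 128, 128, 130, 141, 147, 155, 152]
267 [176, 193, 195, 189, 190, 196, 189, 185, 186, 178, 149, 84, 113, 130, 129, 130, 142, 146, 161, 155, 151, 153]
268 [195, 191, 191, 186, 197, 199, 190, 185, 186, 175, 103, 97, 121, 134, 133, 144, 153, 159, 156, 153, 160, 156]
269 [189, 191, 187, 195, 197, 187, 180, 180, 179, 143, 108, 102, 129, 145, 152, 152, 156, 152, 163, 160, 162, 161]
270 [193, 185, 188, 195, 191, 188, 183, 175, 156, 116, 125, 132, 145, 158
[... 491 characters left out ...]
 237, 252]
275 [193, 191, 182, 176, 179, 147, 131, 239, 242, 239, 237, 237, 192, 178, 134, 147, 173, 178, 234, 244, 244, 242]
276 [190, 183, 177, 178, 176, 117, 192, 249, 240, 238, 236, 238, 238, 226, 159, 168, 223, 224, 243, 237, 237, 235]
277 [184, 180, 183, 175, 148, 139, 240, 245, 238, 237, 237, 234, 238, 242, 226, 224, 234, 233, 234, 233, 236, 237]
278 [177, 181, 191, 167, 122, 231, 244, 239, 239, 237, 239, 237, 236, 246, 247, 245, 237, 234, 226, 228, 233, 233]
279 [176, 187, 182, 136, 192, 252, 241, 236, 236, 237, 238, 238, 240, 244, 242, 244, 245, 241, 235, 231, 226, 228]
280 [183, 189, 146, 131, 247, 249, 242, 240, 237, 235, 236, 235, 244, 242, 243, 241, 243, 241, 242, 240, 233, 234]
```

The scene profile shows the foot's end edge meeting the bar's face with no bright base between, but a gap of 1–2 mm can't be excluded. I'll look straight down from over the stop.

>>> carry_out([
  {"travel": [-0.2,0,0],"spin": 0,"grip": 0.6},
  {"travel": [-0.4,0,0],"spin": 0,"grip": 0.6},
  {"travel": [-0.6,0,0],"spin": 0,"grip": 0.6},
  {"travel": [-0.65,0,0],"spin": 0,"grip": 0.6},
  {"travel": [-0.65,0,0],"spin": 0,"grip": 0.6},
  {"travel": [-0.65,0,0],"spin": 0,"grip": 0.6},
])

```text
time_s: 26.7
tool_pos: [0.5762, -0.3574, 0.3602]
tcp_rot: [[0.047, 0.999, 0.0], [0.999, -0.047, 0.0], [0.0, 0.0, -1.0]]
contact_force: [-0.4, 0.2, 0.6]
opening: 0.0683
grasp_force: 0.0
```

```bash
cat > gap.py <<'E'
from h import *
w=snap('wrist'); print(w['xyz'],env.get_obs()['tool_pos'])
O=np.array([.5697,-.277]);ex=np.array([-.048,-.9988]);ey=np.array([.9988,-.048])
W=lambda x,y,z:[*(O+ex*x/1e3+ey*y/1e3),z/1e3]
P=w['pixels']
for y in (-35,-25,-5,0,5,10,15,20,25,40,50):
    X=np.arange(-40,16,1.);q=proj(w,[W(x,y,14) for x in X]).astype(np.float32)
    r=cv2.remap(P,q[None,:,0].copy(),q[None,:,1].copy(),1)[0];print(y,q[0].round(0),[int(v[0]) for v in r[22:48]])
print(np.hypot(*(q[-1]-q[0]))/55,'px/mm')
E
python3 gap.py
```

```text
[ 0.58023695 -0.28185353  0.50329924] [ 0.57630678 -0.35714403  0.3604516 ]
-35 [219.  51.] [200, 198, 196, 193, 190, 189, 190, 185, 174, 169, 205, 232, 242, 241, 240, 240, 240, 240, 240, 240, 240, 240, 240, 240, 240, 240]
-25 [226.  51.] [201, 199, 196, 194, 192, 190, 188, 180, 166, 164, 203, 230, 240, 239, 239, 238, 238, 238, 238, 238, 238, 238, 238, 239, 238, 238]
-5 [241.  51.] [204, 201, 198, 196, 195, 193, 192, 184, 170, 160, 184, 186, 164, 139, 147, 153, 156, 157, 157, 158, 158, 158, 156, 155, 155, 156]
0 [245.  51.] [208, 201, 197, 195, 194, 194, 193, 186, 170, 146, 148, 147, 139, 133, 143, 149, 152, 154, 153, 153, 153, 152, 151, 150, 152, 155]
5 [249.  51.] [202, 201, 199, 197, 195, 195, 193, 187, 174, 150, 145, 140, 133, 129, 140, 147, 150, 150, 151, 151, 151, 151, 151, 150, 150, 152]
10 [253.  51.] [202, 201, 200, 198, 196, 195, 193, 187, 175, 153, 151, 145, 134, 126, 137, 143, 146, 147, 148, 150, 151, 153, 152, 151, 151, 150]
15 [256.  51.] [202, 201, 199, 198, 197, 195, 193, 187, 176, 155, 152, 144, 131, 123, 133, 141, 146, 146, 146, 145, 144, 144, 145, 146, 146, 147]
20 [260.  51.] [203, 201, 200, 199, 197, 196, 194, 188, 176, 155, 151, 142, 128, 120, 129, 137, 140, 141, 141, 141, 141, 142, 144, 144, 143, 142]
25 [264.  52.] [202, 201, 200, 199, 198, 196, 195, 188, 175, 154, 156, 145, 129, 120, 132, 139, 142, 143, 142, 141, 141, 141, 140, 139, 138, 138]
40 [275.  52.] [202, 201, 200, 198, 197, 196, 195, 188, 179, 176, 212, 223, 214, 191, 179, 176, 176, 176, 177, 177, 176, 176, 176, 177, 177, 177]
50 [283.  52.] [203, 202, 200, 199, 197, 197, 196, 189, 179, 176, 215, 234, 242, 240, 234, 227, 210, 187, 171, 170, 170, 170, 170, 170, 170, 170]
0.7777325 px/mm
```

Seen from above, about 3 mm of shaded base shows between the bar edge (x ≈ −8.5) and the foot (x ≈ −5.5). I'll regrip and slide the strip down its lean into the stop.

```bash
python3 to.py .5752 -.3734 .2098 -2.75
```

```text
[ 0.57630678 -0.35714403  0.3604516 ] yaw -2.6626825919230885 [-0.0542 -0.0014  0.5022] spin 0.0005 [-0.61  0.57  0.85  0.    1.72 -0.56]
```

>>> carry_out([
  {"travel": [-0.054,0,0.1],"spin": 0,"grip": 0.7},
  {"travel": [-0.054,0,0.2],"spin": 0,"grip": 0.7},
  {"travel": [-0.054,0,0.3],"spin": 0,"grip": 0.7},
  {"travel": [-0.054,0,0.4],"spin": 0,"grip": 0.7},
  {"travel": [-0.054,0,0.5],"spin": 0,"grip": 0.7},
  {"travel": [-0.054,0,0.5],"spin": 0,"grip": 0.7},
  {"travel": [-0.054,0,0.5],"spin": 0,"grip": 0.7},
])

```text
time_s: 27.62
tool_pos: [0.5758, -0.3742, 0.2119]
tcp_rot: [[0.047, 0.999, 0.002], [0.999, -0.047, -0.001], [-0.001, 0.002, -1.0]]
contact_force: [-0.2, -0.7, 0.9]
opening: 0.0724
grasp_force: 0.0
```

>>> carry_out([
  {"travel": [0,0,0],"spin": 0,"grip": -1},
  {"travel": [0,0,0],"spin": 0,"grip": -1},
  {"travel": [0,0,0],"spin": 0,"grip": -1},
  {"travel": [0,0,0],"spin": 0,"grip": -1},
  {"travel": [0,0,0],"spin": 0,"grip": -1},
], force=20)

```text
time_s: 28.25
tool_pos: [0.5755, -0.3747, 0.2112]
tcp_rot: [[0.048, 0.999, 0.001], [0.999, -0.048, -0.001], [-0.001, 0.002, -1.0]]
contact_force: [-0.7, 0.7, 6.5]
opening: 0.0446
grasp_force: 26.1
```

```bash
python3 gap.py
```

```text
[ 0.57937442 -0.2989638   0.35418285] [ 0.57547034 -0.37466833  0.21119385]
-35 [202.  15.] [196, 194, 191, 189, 188, 190, 191, 173, 135, 141, 205, 238, 240, 239, 239, 239, 239, 239, 239, 239, 239, 239, 239, 239, 239, 239]
-25 [213.  15.] [197, 194, 192, 190, 189, 188, 182, 162, 128, 140, 205, 235, 238, 237, 236, 237, 237, 236, 237, 236, 236, 236, 237, 237, 237, 237]
-5 [235.  15.] [198, 196, 195, 192, 191, 190, 186, 166, 133, 139, 178, 157, 133, 144, 154, 156, 158, 158, 158, 157, 156, 154, 155, 156, 158, 160]
0 [241.  15.] [195, 197, 195, 193, 191, 190, 188, 167, 133, 141, 180, 157, 129, 140, 151, 152, 152, 152, 151, 152, 150, 153, 153, 156, 158, 159]
5 [246.  15.] [199, 197, 195, 194, 192, 191, 187, 168, 134, 140, 177, 151, 123, 138, 147, 150, 152, 152, 152, 150, 149, 148, 149, 151, 152, 152]
10 [252.  15.] [198, 198, 196, 194, 193, 192, 188, 169, 134, 129, 159, 143, 132, 143, 144, 145, 146, 147, 149, 152, 151, 150, 150, 149, 148, 148]
15 [257.  15.] [198, 198, 196, 195, 194, 193, 189, 170, 135, 115, 133, 127, 126, 139, 144, 145, 145, 144, 144, 142, 144, 145, 147, 146, 146, 147]
20 [263.  15.] [199, 198, 197, 195, 193, 194, 189, 172, 134, 117, 134, 124, 123, 134, 138, 139, 140, 140, 142, 142, 143, 145, 144, 144, 145, 147]
25 [269.  15.] [199, 198, 197, 195, 194, 194, 189, 173, 135, 117, 135, 125, 124, 137, 142, 142, 142, 141, 141, 142, 138, 137, 137, 137, 139, 140]
40 [285.  15.] [199, 198, 197, 195, 195, 195, 191, 172, 137, 145, 190, 188, 177, 175, 175, 175, 175, 175, 176, 175, 176, 176, 175, 176, 175, 176]
50 [296.  15.] [200, 198, 197, 196, 195, 196, 191, 172, 135, 149, 212, 239, 241, 236, 215, 187, 171, 166, 168, 168, 168, 168, 169, 169, 168, 169]
1.1575074 px/mm
```

The gap is now plain: bar edge −8.5, foot edge about −6.5. Press down about 2.5 mm along the lean.

>>> carry_out([
  {"travel": [0,0,0.004],"spin": 0,"grip": -1},
  {"travel": [0,0,0.008],"spin": 0,"grip": -1},
  {"travel": [0,0,0.008],"spin": 0,"grip": -1},
], force=30)

```text
time_s: 28.68
tool_pos: [0.5756, -0.3749, 0.211]
tcp_rot: [[0.048, 0.999, 0.003], [0.999, -0.048, -0.003], [-0.003, 0.003, -1.0]]
contact_force: [-4.1, 1.9, 19.6]
opening: 0.0446
grasp_force: 31.3
```

```bash
python3 gap.py | sed -n '1p;3,6p;8p'
```

```text
[ 0.57923199 -0.29894969  0.35386564] [ 0.57554269 -0.3748869   0.21096978]
-25 [212.  14.] [196, 194, 192, 190, 189, 187, 182, 163, 122, 140, 210, 237, 238, 237, 237, 237, 237, 237, 237, 237, 237, 237, 236, 237, 237, 237]
-5 [235.  14.] [198, 196, 195, 192, 191, 190, 184, 162, 126, 136, 170, 156, 140, 148, 157, 157, 157, 158, 157, 157, 156, 155, 155, 156, 158, 160]
0 [240.  14.] [183, 190, 193, 194, 192, 191, 185, 163, 128, 136, 166, 146, 134, 144, 152, 153, 153, 152, 152, 152, 151, 152, 154, 157, 158, 159]
5 [246.  14.] [198, 197, 195, 194, 192, 191, 185, 164, 129, 136, 160, 135, 129, 141, 149, 150, 152, 152, 153, 151, 150, 150, 151, 154, 154, 152]
15 [257.  14.] [198, 197, 197, 194, 193, 192, 187, 168, 130, 128, 150, 131, 123, 135, 144, 145, 146, 145, 145, 143, 144, 145, 146, 147, 147, 147]
```

Friction holds it (19.6 N down). Instead: relieve, shift the held strip 3 mm towards the stop, and let its top settle back on the board.

>>> carry_out([
  {"travel": [0,0,-0.01],"spin": 0,"grip": -1},
  {"travel": [0.004,0,-0.01],"spin": 0,"grip": -1},
  {"travel": [0.01,0,-0.01],"spin": 0,"grip": -1},
  {"travel": [0.01,0,-0.009],"spin": 0,"grip": -1},
])

```text
time_s: 29.22
tool_pos: [0.5754, -0.3726, 0.2118]
tcp_rot: [[0.048, 0.999, 0.002], [0.999, -0.048, -0.003], [-0.003, 0.002, -1.0]]
contact_force: [-1.5, -5.2, 9.9]
opening: 0.0447
grasp_force: 31.8
```

```bash
python3 gap.py | sed -n '1p;3,6p;8p'
```

```text
[ 0.57932185 -0.29655291  0.35459637] [ 0.5753895  -0.37261167  0.2117471 ]
-25 [213.  17.] [196, 194, 192, 191, 188, 187, 182, 166, 134, 147, 207, 236, 238, 237, 236, 237, 236, 237, 236, 236, 236, 236, 236, 237, 236, 236]
-5 [235.  17.] [197, 197, 195, 193, 191, 190, 186, 169, 137, 131, 158, 146, 133, 145, 155, 157, 157, 156, 157, 156, 154, 153, 154, 155, 158, 159]
0 [241.  17.] [189, 190, 192, 193, 192, 191, 185, 171, 137, 133, 158, 146, 139, 148, 149, 150, 151, 150, 150, 150, 150, 150, 154, 156, 157, 158]
5 [246.  17.] [199, 197, 196, 194, 192, 192, 188, 172, 139, 131, 153, 139, 133, 144, 148, 149, 150, 151, 151, 149, 148, 147, 150, 151, 151, 150]
15 [257.  17.] [198, 197, 196, 195, 194, 192, 188, 173, 139, 115, 124, 123, 128, 141, 144, 144, 145, 144, 142, 142, 142, 145, 146, 146, 145, 146]
```

>>> carry_out([
  {"travel": [0,0,-0.008],"spin": 0,"grip": -1},
  {"travel": [0,0,-0.012],"spin": 0,"grip": -1},
  {"travel": [0.004,0,-0.012],"spin": 0,"grip": -1},
  {"travel": [0.004,0,-0.012],"spin": 0,"grip": -1},
])

```text
time_s: 29.78
tool_pos: [0.5754, -0.3702, 0.2137]
tcp_rot: [[0.048, 0.999, -0.0], [0.999, -0.048, 0.0], [0.0, -0.0, -1.0]]
contact_force: [-0.1, -1.4, -1.8]
opening: 0.0446
grasp_force: 31.0
```

```bash
python3 gap.py | sed -n '1p;3,6p;8p'
```

```text
[ 0.5795287  -0.29465472  0.35676646] [ 0.57535482 -0.37024618  0.2136986 ]
-25 [214.  21.] [196, 194, 192, 191, 189, 187, 184, 169, 134, 131, 208, 237, 237, 236, 236, 236, 236, 236, 236, 236, 236, 236, 236, 237, 236, 236]
-5 [236.  21.] [197, 196, 194, 193, 191, 190, 186, 174, 142, 107, 120, 137, 148, 154, 155, 156, 154, 154, 156, 154, 152, 152, 153, 156, 158, 157]
0 [242.  21.] [195, 190, 190, 192, 192, 191, 187, 174, 144, 107, 116, 131, 142, 148, 148, 149, 148, 147, 149, 147, 148, 150, 154, 156, 155, 156]
5 [247.  21.] [198, 197, 195, 194, 192, 190, 188, 175, 143, 105, 109, 127, 140, 146, 148, 149, 150, 149, 148, 147, 146, 147, 149, 150, 149, 148]
15 [258.  21.] [198, 197, 196, 195, 193, 193, 190, 176, 145, 106, 108, 120, 133, 140, 143, 143, 144, 144, 140, 140, 142, 144, 146, 145, 145, 147]
```

The gap is closed. Set the foot down gently and release.

>>> carry_out([
  {"travel": [0.001,0,0.003],"spin": 0,"grip": -1},
  {"travel": [0.001,0,0.005],"spin": 0,"grip": -1},
  {"travel": [0.001,0,0.005],"spin": 0,"grip": -1},
])

```text
time_s: 30.2
tool_pos: [0.5754, -0.3701, 0.2127]
tcp_rot: [[0.048, 0.999, 0.0], [0.999, -0.048, -0.0], [-0.0, 0.0, -1.0]]
contact_force: [-0.9, -3.2, 2.5]
opening: 0.0448
grasp_force: 31.3
```

```bash
python3 gap.py | sed -n '1p;3,4p;8p'
```

```text
[ 0.579518   -0.29452912  0.35573253] [ 0.5754398  -0.37016664  0.21273393]
-25 [214.  21.] [196, 195, 193, 190, 189, 188, 184, 168, 136, 139, 208, 237, 238, 237, 237, 237, 237, 237, 236, 236, 236, 237, 237, 236, 236, 236]
-5 [236.  21.] [198, 196, 195, 193, 192, 190, 186, 173, 143, 105, 117, 133, 141, 151, 155, 155, 155, 154, 155, 154, 153, 153, 153, 155, 157, 156]
15 [258.  21.] [198, 198, 196, 195, 194, 193, 190, 177, 146, 104, 106, 120, 132, 141, 143, 143, 144, 143, 142, 142, 143, 144, 145, 145, 146, 148]
```

>>> carry_out([
  {"travel": [0,0,0],"spin": 0,"grip": 0.5},
  {"travel": [0,0,0],"spin": 0,"grip": 0.5},
  {"travel": [0,0,0],"spin": 0,"grip": 0.5},
  {"travel": [0,0,0],"spin": 0,"grip": 0.5},
  {"travel": [0,0,0],"spin": 0,"grip": 0.5},
])

```text
time_s: 30.88
tool_pos: [0.5754, -0.37, 0.2123]
tcp_rot: [[0.048, 0.999, -0.0], [0.999, -0.048, 0.0], [0.0, -0.0, -1.0]]
contact_force: [-0.2, 0.7, -0.2]
opening: 0.0638
grasp_force: 0.0
```

```bash
python3 gap.py | sed -n '1p;3,6p;8p'
```

```text
[ 0.5795565  -0.29441525  0.3554321 ] [ 0.57542566 -0.36998776  0.21237295]
-25 [214.  21.] [197, 194, 192, 191, 189, 188, 184, 172, 137, 148, 214, 238, 238, 237, 237, 237, 236, 236, 236, 236, 236, 236, 236, 236, 236, 236]
-5 [236.  21.] [198, 197, 195, 193, 191, 190, 187, 175, 143, 111, 126, 137, 143, 153, 157, 158, 158, 157, 157, 158, 155, 155, 154, 156, 157, 160]
0 [241.  21.] [192, 191, 191, 193, 192, 191, 187, 176, 143, 107, 112, 128, 138, 147, 151, 153, 152, 152, 151, 152, 151, 152, 152, 157, 157, 158]
5 [247.  21.] [197, 197, 196, 194, 192, 192, 188, 176, 143, 106, 107, 122, 135, 144, 149, 151, 152, 152, 152, 151, 149, 148, 149, 151, 152, 151]
15 [258.  21.] [199, 198, 197, 195, 193, 192, 189, 178, 145, 107, 105, 117, 127, 139, 144, 145, 145, 145, 143, 142, 143, 144, 147, 147, 146, 147]
```

>>> carry_out([
  {"travel": [0,0,-0.08],"spin": 0,"grip": 0.6},
  {"travel": [0,0,-0.2],"spin": 0,"grip": 0.6},
  {"travel": [0,0,-0.35],"spin": 0,"grip": 0.6},
  {"travel": [0,0,-0.5],"spin": 0,"grip": 0.6},
  {"travel": [0.06,0,-0.5],"spin": 0,"grip": 0.6},
  {"travel": [0.06,0,-0.5],"spin": 0,"grip": 0.6},
  {"travel": [0.06,0,-0.5],"spin": 0,"grip": 0.6},
])

```text
time_s: 31.8
tool_pos: [0.5761, -0.3524, 0.3617]
tcp_rot: [[0.048, 0.999, -0.001], [0.999, -0.048, 0.001], [0.001, -0.001, -1.0]]
contact_force: [-0.3, -0.0, -0.1]
opening: 0.0683
grasp_force: 0.0
```

```bash
python3 gap.py
python3 - <<'E'
from h import *
b=snap('side');I=b['pixels'].astype(int)
O=np.array([.5697,-.278]);ex=np.array([-.048,-.9988]);ey=np.array([.9988,-.048])
W=lambda x,y,z:[*(O+ex*x/1e3+ey*y/1e3),z/1e3]
print('pred top front edge ends',proj(b,[W(9.5+98.6,y,14+240.6) for y in (-12,33)]).round(1).tolist(),'back',proj(b,[W(9.5+80,y,14+248) for y in (-12,33)]).round(1).tolist(),'board top',proj(b,[W(75,y,174) for y in (-12,33)]).round(1).tolist())
a=snap('scene');J=a['pixels'];print('pred scene top',proj(a,[W(108,-12,254.6),W(89.6,-12,262),W(89.6,33,262),W(108,33,254.6)]).round(1).tolist())
for s,n in((a,'scene'),(b,'side')):
    h=cv2.cvtColor(s['pixels'],cv2.COLOR_RGB2GRAY);cv2.imwrite('pics/f_%s.png'%n,s['pixels'][:,:,::-1])
E
```

```text
[ 0.58042572 -0.27687229  0.50477212] [ 0.57612027 -0.35250478  0.36159392]
-35 [219.  56.] [199, 197, 195, 193, 190, 188, 189, 187, 183, 185, 218, 235, 241, 241, 239, 239, 239, 240, 240, 240, 240, 239, 240, 240, 240, 239]
-25 [227.  56.] [200, 198, 196, 195, 193, 190, 188, 181, 176, 180, 216, 234, 240, 239, 238, 238, 238, 238, 237, 237, 237, 237, 237, 237, 237, 237]
-5 [242.  56.] [205, 201, 198, 197, 196, 193, 192, 188, 179, 163, 155, 145, 138, 137, 149, 156, 158, 159, 159, 158, 158, 158, 156, 156, 156, 156]
0 [246.  56.] [217, 209, 200, 194, 193, 193, 192, 188, 180, 167, 164, 153, 140, 134, 144, 150, 153, 153, 152, 152, 152, 151, 151, 151, 153, 156]
5 [249.  56.] [199, 199, 198, 197, 196, 194, 193, 190, 181, 162, 140, 127, 124, 129, 142, 147, 150, 151, 151, 151, 152, 151, 151, 150, 150, 152]
10 [253.  56.] [203, 201, 199, 197, 196, 195, 194, 190, 183, 164, 143, 129, 123, 126, 139, 144, 147, 148, 149, 150, 151, 153, 152, 151, 151, 152]
15 [257.  56.] [203, 200, 198, 197, 197, 195, 194, 190, 182, 165, 142, 126, 119, 124, 137, 144, 146, 146, 146, 145, 144, 143, 145, 146, 147, 148]
20 [261.  56.] [203, 201, 200, 199, 197, 195, 194, 191, 183, 166, 141, 125, 118, 123, 132, 137, 140, 141, 140, 141, 141, 142, 143, 143, 143, 143]
25 [264.  56.] [202, 201, 200, 198, 197, 196, 195, 192, 184, 167, 141, 124, 121, 133, 139, 141, 142, 142, 141, 140, 140, 142, 140, 138, 137, 138]
40 [276.  56.] [202, 201, 199, 199, 198, 197, 196, 192, 186, 180, 195, 193, 184, 175, 176, 176, 176, 175, 176, 176, 176, 175, 176, 176, 176, 176]
50 [283.  56.] [203, 202, 200, 198, 198, 197, 197, 193, 186, 179, 204, 225, 237, 236, 220, 206, 191, 177, 169, 169, 170, 170, 170, 170, 170, 170]
0.7711041 px/mm
pred top front edge ends [[294.7, 278.4], [313.9, 276.3]] back [[293.3, 270.2], [312.3, 268.1]] board top [[290.3, 289.9], [308.3, 287.8]]
pred scene top [[402.2, 243.6], [394.7, 237.5], [402.7, 223.0], [409.9, 229.0]]
```

>>> carry_out([
  {"travel": [-0.05,-0.15,0],"spin": 0,"grip": 0.6},
  {"travel": [-0.058,-0.283,0],"spin": 0,"grip": 0.6},
  {"travel": [-0.058,-0.283,0.1],"spin": 0,"grip": 0.6},
  {"travel": [-0.058,-0.283,0.25],"spin": 0,"grip": 0.6},
  {"travel": [-0.058,-0.283,0.4],"spin": 0,"grip": 0.6},
  {"travel": [-0.058,-0.283,0.48],"spin": 0,"grip": 0.6},
  {"travel": [-0.058,-0.283,0.48],"spin": 0,"grip": 0.6},
])

```text
time_s: 32.83
tool_pos: [0.4901, -0.3652, 0.2167]
tcp_rot: [[0.048, 0.999, -0.003], [0.999, -0.048, 0.002], [0.002, -0.003, -1.0]]
contact_force: [0.2, -0.5, 0.2]
opening: 0.068
grasp_force: 0.0
```

```bash
python3 gap.py
python3 - <<'E'
from h import *
w=snap('wrist')
O=np.array([.5697,-.277]);ex=np.array([-.048,-.9988]);ey=np.array([.9988,-.048])
c=proj(w,[[*(O-ex*.009-ey*.012),.014]])[0];print(c)
u,v=c.round().astype(int);P=w['pixels'][:,:,0]
for r in range(v-8,v+12):print(r,P[r,u-12:u+24].tolist())
E
```

```text
[ 0.49459559 -0.28997176  0.35988472] [ 0.49056526 -0.3655809   0.21849586]
-35 [297.  23.] [197, 194, 192, 190, 188, 190, 191, 181, 149, 145, 213, 242, 243, 242, 242, 242, 242, 242, 242, 242, 242, 242, 242, 242, 242, 242]
-25 [308.  23.] [198, 196, 194, 192, 190, 189, 185, 170, 138, 138, 210, 239, 241, 240, 239, 239, 239, 239, 239, 238, 238, 238, 239, 239, 238, 238]
-5 [330.  24.] [200, 198, 196, 193, 192, 192, 189, 174, 145, 108, 119, 133, 141, 150, 155, 155, 156, 158, 159, 163, 163, 161, 158, 157, 157, 157]
0 [335.  24.] [200, 199, 196, 195, 194, 192, 190, 177, 147, 117, 130, 140, 144, 154, 159, 158, 159, 162, 161, 162, 161, 158, 158, 158, 157, 155]
5 [341.  24.] [198, 194, 193, 194, 194, 192, 190, 178, 149, 121, 131, 131, 135, 148, 155, 156, 159, 158, 159, 160, 159, 157, 157, 158, 158, 158]
10 [346.  24.] [200, 199, 199, 196, 194, 194, 191, 178, 149, 122, 130, 128, 132, 145, 151, 154, 152, 151, 150, 152, 153, 154, 156, 158, 160, 162]
15 [351.  24.] [201, 200, 199, 197, 195, 195, 192, 180, 148, 123, 130, 125, 128, 141, 147, 148, 150, 151, 152, 153, 152, 151, 153, 156, 159, 159]
20
[... 3605 characters left out ...]
38, 238, 238, 238, 237, 236, 228, 195, 157, 156, 164, 164, 159, 156, 155, 158, 158, 158, 158, 160, 160, 162, 159, 158, 157, 156, 153, 152, 152, 153]
67 [242, 241, 241, 240, 240, 239, 238, 238, 239, 238, 237, 237, 227, 188, 155, 154, 159, 164, 162, 157, 157, 161, 162, 162, 160, 160, 161, 161, 159, 159, 157, 155, 154, 151, 151, 151]
68 [241, 241, 241, 240, 239, 238, 238, 238, 239, 238, 237, 236, 227, 186, 155, 154, 158, 163, 162, 158, 158, 162, 164, 163, 162, 160, 158, 160, 160, 159, 157, 155, 155, 152, 150, 150]
69 [241, 241, 241, 240, 239, 239, 239, 239, 239, 238, 237, 236, 227, 183, 156, 153, 156, 160, 163, 160, 157, 162, 165, 164, 162, 159, 158, 160, 161, 161, 159, 157, 156, 154, 152, 150]
```

The bar is unmoved, the foot is seated at the stop (seam within about 1 mm), the strip leans on the board, and the arm is clear. Handing in.

```bash
python3 -c "
from station import env
print(env.close_job())"
```

```text
the job is handed in; nothing more can be done
None
```

Job handed in at about 33 s with no result returned: the stop face is on the scribed line to within about 0.5 mm, and the long strip leans on the back board with its foot within about 1 mm of the stop; the offcut, sanding block and flashlight were not touched.

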